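Charge the melting box and set up the ingot moulds

ROBOT

A 6-joint arm with a two-finger parallel gripper is mounted at the origin on the work surface. World frame = base frame: x ahead of the robot, y to its left, z up, the work surface at z = 0. Lengths are in m, angles in rad, forces in N, time in s.
With the tool pointing down it reaches from about 0.35 to 0.775 m from the base axis. Payload 5.5 kg.
Tool frame: the origin (TCP) lies between the finger pads; the fingertips stand 8 mm ahead of it and the grasp point (between the pads) lies 11 mm behind it; z points along the fingers, y is the line along which they close (so a half turn about z gives the same grasp; the last joint's range is limited). The gripper opens to 85 mm and grips with 20 to 120 N. Pads are 22 mm wide; open, the fingers measure 114 mm over their backs; the gripper's body (76 mm by 85 mm) begins 54 mm behind the grasp point. The pads swing forward as they close: fully open they stand 13 mm farther back than shut.
Start: joints at [-1.454, 0.313, 0.046, 1.304, 0, 1.431], TCP at [0.146, -0.556, 0.239] pointing down, gripper open.
Joint ranges: [-2.76, 2.76], [-0.86, 1.69], [-1.03, 1.26], [-2.2, 2.34], [-1.47, 1.5], [-3.14, 3.14]. Speed limits (rad/s): [2.57, 2.57, 3.14, 3.14, 3.14, 3.14].

INTERFACE

Orientations are given as a unit quaternion [w, x, y, z].
In Python, from workcell import env gives the robot as it stands.
- The arm moves only by the tool move_arm, never from a script. Its argument "moves" is one flat list of numbers, 5 for each row, row after row: the shift along the world's x, y, z in m, then the turn about the world's z in rad, then the finger opening in m, from 0 to 0.0854. A call has 1 to 12 rows; each row is the pose to reach, as a shift and turn from the pose commanded when the call began; what a row does not reach only later rows make up. A row lasts 1/12 s, in which the tool goes at most 41.7 mm and 7.16 degrees, less where a joint would pass 70% of its speed; a pose out of reach is approached as far as the arm can. A call with a gripper value outside its range is refused whole. The fingers move at their own pace and stop on an object; "newtons" is the grip in N (left out, the last holds). Time passes only in rows, so rows that repeat a pose let the fingers close. It gives the time, the measured TCP pose, the force, the opening and the grip force at its end, in the units of the state.
- env.get_state(): the state, without advancing time (a new reading comes with each control period).
- env.read_camera(name): name is "scene" or "side" or "wrist"; returns a dict with "pixels" (400x640x3 uint8, red, green, blue), "camera_matrix" (3x3 intrinsics, pixels), "rvec" (rotation vector, rad) and "tvec" (3), from world to camera coordinates, as OpenCV has them. Camera axes: x right, y down, z forward; pixel columns grow to the right and rows downward; lengths in m; the calibration is good to about 2 mm. A picture is of the moment at which its call begins. There is no depth.
- env.hand_in(): hands the job in; it is judged then, once.
The state is a dict: "clock": time; "joint_pos": joint angles; "qvel": joint speeds; "tau": joint torques, N m; "tcp_pos": TCP position; "orientation": TCP orientation; "wrist_force": force on the tool from outside, world axes, zero at the start; "ft_torque": the same for the moment, N m; "finger_gap": finger opening in m; "grip_force": force on a finger pad.
Only numpy, scipy, OpenCV 4.12 (cv2) and the standard library are available. Lean on these libraries where they do the work, as an engineer would, in place of code of your own. Each camera call takes 0.05 s, during which the arm holds its last target. There are 200 camera calls.

TASK

Get the casting corner ready for a melt: lift each scrap brass casting by its strap handle into the level tipping pan, and when all are in, raise the pan by its bar to the 60-degree mark and keep it there for about two seconds so that all the scrap slides into the charge box, then bring the pan back fully level. Also stand every fallen ingot mould upright on its foot, pouring end up, in line with its neighbours along the middle of the steel plate, with none left lying, and do not knock over the bottle or the can.

Things in the scene. Friction and masses are not known exactly. Their poses are not given: they have to be found in the camera images.
- bell: Scrap brass bell casting, 68 mm across at the foot, 50 mm tall without its handle, about 0.32 kg. Strap handle on top: a level bar 56 x 10 x 12 mm along body x, on two 10 mm posts 36 mm apart, 24 mm clear below; pinch its 10 mm thickness (along y). Origin: centre of the underside, z up as it stands; bar centre 80 mm above it. 
- block: Scrap brass block casting, 66 (x) x 54 (y) x 28 mm without its handle, about 0.36 kg. Strap handle on top: a level bar 56 x 10 x 12 mm along body x, on two 10 mm posts 36 mm apart, 24 mm clear below; pinch its 10 mm thickness (along y). Origin: centre of the underside, z up as it stands; bar centre 58 mm above it. 
- flange: Scrap brass flange, a flat disc 68 mm across, 22 mm tall without its handle, about 0.28 kg. Strap handle on top: a level bar 56 x 10 x 12 mm along body x, on two 10 mm posts 36 mm apart, 24 mm clear below; pinch its 10 mm thickness (along y). Origin: centre of the underside, z up as it stands; bar centre 52 mm above it. 
- hub: Scrap brass hub, a round drum 62 mm across with a thin 68 mm belt, 40 mm tall without its handle, about 0.34 kg. Strap handle on top: a level bar 56 x 10 x 12 mm along body x, on two 10 mm posts 36 mm apart, 24 mm clear below; pinch its 10 mm thickness (along y). Origin: centre of the underside, z up as it stands; bar centre 70 mm above it. 
- pan (a joint): Tilt of the sheet-steel tipping pan on the charging stand: 0 = level on its stop, 1.047 = 60 degrees (long bold white tick on the quadrant at its side), stop at 1.57. The stiff hinge runs along y at the pan's open front lip, 92 mm above the bench; the pan tips over it, its handle rising. Loaded it sinks back; empty it stays where left.
- pan_floor (a point): Centre of the pan's floor, in the pan's own frame (tilts with it): x from the handle to the open lip, y along the hinge, z out of the floor; 92 mm above the bench when level. Floor 157 mm (x) by 188 mm (y) inside; 45 mm walls at the back and sides, none at the lip. The hinge lies 75.5 mm along +x, at floor height.
- pan_bar (a point): Middle of the pan's handle: a round wooden bar 12 mm thick, 110 mm long along the pan's y, 50 mm behind its back wall, 205 mm behind the hinge, 30 mm above floor level (122 mm above the bench when level). Axes as pan_floor. Pinch from above, fingers closing along x; it can turn in the fingers.
- stand: The fixed charging stand that carries the pan and, under the pan's lip, the charge box. Origin on the bench under the pan's middle; x = direction of tipping.
- box_floor (a point): Centre of the floor of the open dark steel charge box, 6 mm above the bench; axes as the stand's. Inside 191 mm (x) by 230 mm (y); front wall 75 mm, sides 115 mm, far wall 150 mm high above the bench.
- plate: Fixed flat steel plate on the bench, 170 (x) x 430 (y) x 6 mm, on which the row of moulds stands. Origin: centre of its underside. The row runs along its y axis, on its middle line x = 0; places about 110 mm apart.
- moulda: Grey steel ingot mould, a block 44 x 40 x 115 mm, 0.4 kg; its pouring end (bright band, dark round mouth) belongs at the top. Lies on its side in the row. Origin: middle of the side it first lies on; x from foot to pouring end (up once it stands), y across the 40 mm, z across the 44 mm; it fills x -57.5 to 57.5 and z 0 to 44 mm.
- moulda_foot (a point): Centre of that mould's foot face, 57.5 mm behind and 22 mm above its origin; same axes as the body.
- mouldb: Grey steel ingot mould, a block 44 x 40 x 115 mm, 0.4 kg; its pouring end (bright band, dark round mouth) belongs at the top. Lies on its side in the row. Origin: middle of the side it first lies on; x from foot to pouring end (up once it stands), y across the 40 mm, z across the 44 mm; it fills x -57.5 to 57.5 and z 0 to 44 mm.
- mouldb_foot (a point): Centre of that mould's foot face, 57.5 mm behind and 22 mm above its origin; same axes as the body.
- mouldc: Grey steel ingot mould, a block 44 x 40 x 115 mm, 0.4 kg; its pouring end (bright band, dark round mouth) belongs at the top. Lies on its side in the row. Origin: middle of the side it first lies on; x from foot to pouring end (up once it stands), y across the 40 mm, z across the 44 mm; it fills x -57.5 to 57.5 and z 0 to 44 mm.
- mouldc_foot (a point): Centre of that mould's foot face, 57.5 mm behind and 22 mm above its origin; same axes as the body.
- mouldd: Grey steel ingot mould, a block 44 x 40 x 115 mm, 0.4 kg; its pouring end (bright band, dark round mouth) belongs at the top. Standing upright in the row from the start. Origin: centre of its foot; z up to the pouring end; x across the 44 mm, y across the 40 mm.
- mouldd_foot (a point): Centre of that mould's foot face; same as its origin.
- bottle: Closed green glass bottle, 60 mm across, 170 mm tall, standing. Origin: centre of its underside, z up.
- can: Closed aluminium can, 66 mm across, 100 mm tall, standing. Origin: centre of its underside, z up.
Not all that is in view belongs to the job. What is shaped like the bell but green is not meant.

How it is judged:
By the outcome, as a careful person would: the job done as asked, in the order asked, and still so for the second after the job is handed in, with the robot touching nothing.
Of bell, block, flange, hub only 3 to 4 are there at a start; the rules pass over those that are not, and their reading is None.
Of moulda, mouldb, mouldc only 2 to 3 are there at a start; the rules pass over those that are not, and their reading is None.
At some moment in a run one of bell, block, flange, hub, moulda, mouldb, mouldc may be knocked a few centimetres aside while the robot is not near it.
Once in a run the grip may slacken for a moment while it holds something.
It also fails if it takes over 210 s, if anything falls off the work surface, if the arm or the gripper's body presses on something with over 40 N, if the wrist force passes 120 N, or if a joint passes its speed limit or range.

## Working session

There is one attempt and no reset: what is moved stays moved. The work goes in short steps, Python scripts to look and compute and a tool call to move; the robot and the scene stay as the last step left them, time stands still between calls to the robot, and variables do not carry over. Pictures are saved under pics/ and viewed, at most 14 in all, crops included, and the job is handed in when it is done.

Besides the shell and the picture viewer there is one more tool, called after ">>>" as name(argument=value, ...) on one line, values as JSON. move_arm: Moves the arm, as the interface text tells. Its arguments: {"type":"object","properties":{"moves":{"type":"array"},"newtons":{"type":"number"}},"required":["moves"]}

```bash
mkdir -p pics; ls
cat > h.py <<'E'
import numpy as np,cv2
from workcell import env
def cam(n,save=None):
    c=env.read_camera(n)
    if save: cv2.imwrite('pics/'+save,c['pixels'][:,:,::-1])
    return c
def ray(c,uv):
    R=cv2.Rodrigues(np.array(c['rvec'],float))[0];t=np.array(c['tvec'],float).ravel()
    p=cv2.undistortPoints(np.array([[uv]],float),np.array(c['camera_matrix']),None)[0,0]
    return -R.T@t, R.T@np.array([p[0],p[1],1.])
def plane(c,uv,z):
    o,d=ray(c,uv);return o+d*(z-o[2])/d[2]
def two(c1,u1,c2,u2):
    o1,d1=ray(c1,u1);o2,d2=ray(c2,u2)
    s=np.linalg.lstsq(np.c_[d1,-d2],o2-o1,rcond=None)[0]
    a=o1+s[0]*d1;b=o2+s[1]*d2
    return (a+b)/2,np.linalg.norm(a-b)
def proj(c,p):
    return cv2.projectPoints(np.array([p],float),np.array(c['rvec'],float),np.array(c['tvec'],float),np.array(c['camera_matrix']),None)[0].ravel()
E
python3 - <<'E'
from h import *
import pickle
np.set_printoptions(precision=3,suppress=True)
cs={}
for n in('scene','side','wrist'):
    c=cam(n,n+'0.png');cs[n]=c
    o,d=ray(c,(320,200));print(n,o,d)
pickle.dump(cs,open('c0.pkl','wb'))
print(env.get_state())
E
```

```text
pics
scene [1.525 0.064 1.262] [-0.62  -0.046 -0.783]
side [0.248 0.725 0.604] [ 0.385 -0.769 -0.51 ]
wrist [ 0.22  -0.536  0.373] [-0.277 -0.064 -0.959]
{'clock': 0.15, 'joint_pos': array([-1.454,  0.314,  0.045,  1.304,  0.   ,  1.431]), 'qvel': array([ 0.001, -0.   ,  0.002,  0.001, -0.002,  0.   ]), 'tau': array([  0.002, -48.106,  29.882,   0.014,  -0.   ,  -0.   ]), 'tcp_pos': array([ 0.146, -0.556,  0.239]), 'orientation': array([-0.001,  0.992,  0.128,  0.   ]), 'wrist_force': array([-0.413, -0.216, -0.25 ]), 'ft_torque': array([ 0.01 , -0.032, -0.003]), 'grip_force': 0.0, 'finger_gap': 0.08562951378345281}
```

View pics/scene0.png

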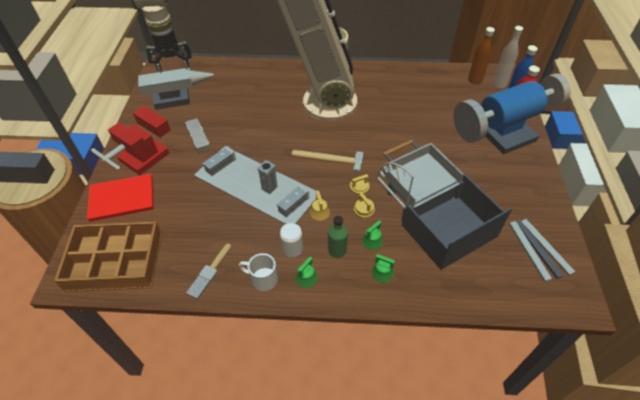

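View pics/side0.png

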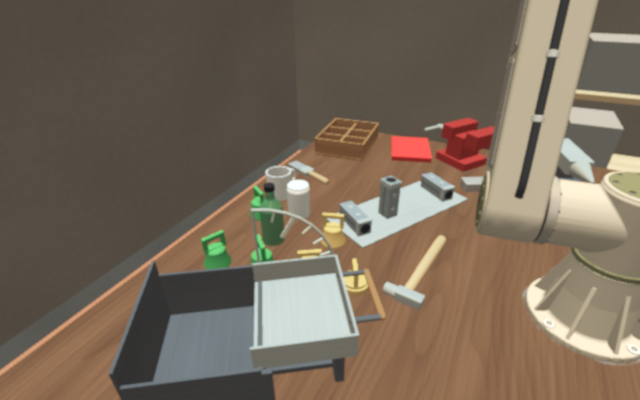

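The scene view shows brass pieces at (320,207), (359,184) and (364,205), and green decoys at (373,235), (307,272) and (384,267). The moulds are lying at (219,158) and (293,201), with one standing at (267,176). The pan is at (422,175), the box at (455,220), the bottle at (338,238) and the can at (291,240). I'll confirm with one enlarged crop.

Run:
```python
from h import *
import pickle
np.set_printoptions(precision=3,suppress=True)
cs=pickle.load(open('c0.pkl','rb'))
a=cs['scene']['pixels'][140:250,190:480,::-1];a=cv2.resize(a,(800,303),interpolation=cv2.INTER_CUBIC)
b=cs['side']['pixels'][165:310,230:480,::-1];b=cv2.resize(b,(510,296),interpolation=cv2.INTER_CUBIC)
b=cv2.copyMakeBorder(b,0,0,0,290,0)
cv2.imwrite('pics/crop0.png',np.vstack([a,b]))
c=cs['scene']
for n,uv,z in [('bell',(320,207),.04),('y2',(359,184),.03),('y3',(364,205),.03),('m1',(219,158),.04),('m2',(293,201),.04),('md',(267,176),.06),('pan',(422,175),.1),('box',(455,225),0.006),('bottle',(338,250),.0),('can',(291,250),0),('bar',(397,148),.122)]:
    print(n,plane(c,uv,z))
```

```text
bell [ 0.586 -0.005  0.04 ]
y2 [0.472 0.124 0.03 ]
y3 [0.563 0.141 0.03 ]
m1 [ 0.38  -0.383  0.04 ]
m2 [ 0.565 -0.097  0.04 ]
md [ 0.476 -0.194  0.06 ]
pan [0.483 0.329 0.1  ]
box [0.614 0.441 0.006]
bottle [0.726 0.059 0.   ]
can [ 0.733 -0.09   0.   ]
bar [0.383 0.248 0.122]
```

View pics/crop0.png

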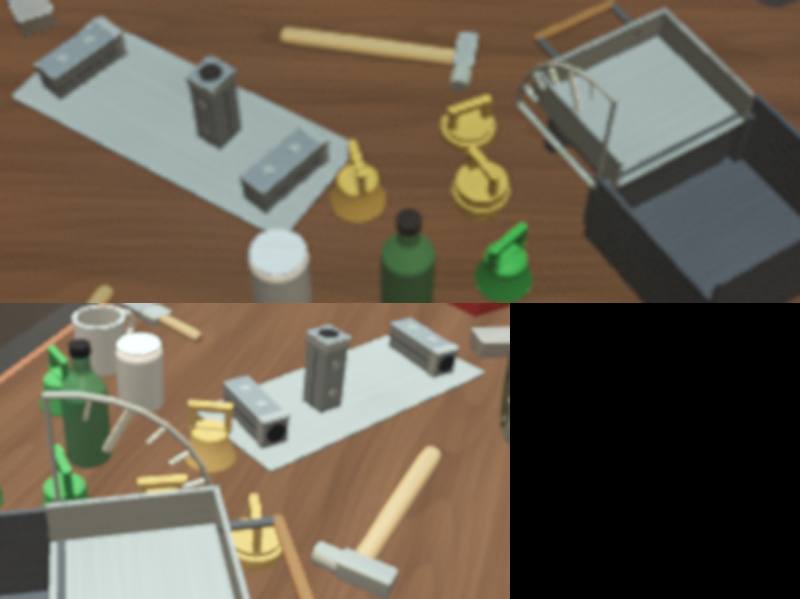

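The crop shows the bell at scene (320,207), the flange at (359,184) as a plain thin disc, and the hub at (364,205) as a belted drum. There is no block, and the green bells are decoys. The two lying moulds have their mouths toward the robot. Next I'll move the wrist camera over the castings.

>>> move_arm(moves=[0.03,0.05,0.04,0.12,0.06,0.06,0.09,0.08,0.24,0.06,0.08,0.125,0.11,0.36,0.06,0.1,0.16,0.13,0.48,0.06,0.12,0.195,0.13,0.6,0.06,0.14,0.23,0.13,0.72,0.06,0.16,0.265,0.13,0.84,0.06,0.18,0.3,0.13,0.96,0.06,0.2,0.335,0.13,1.08,0.06,0.22,0.37,0.13,1.2,0.06,0.24,0.405,0.13,1.31,0.06,0.26,0.44,0.13,1.31,0.06])

```text
clock: 1.15
tcp_pos: [0.3837, -0.1539, 0.3692]
orientation: [0.0, 0.707, 0.707, 0.0]
wrist_force: [1.2, -0.3, 0.3]
finger_gap: 0.0599
grip_force: 0.0
```

>>> move_arm(moves=[0.01,0.035,0,0,0.06,0.02,0.07,0,0,0.06,0.03,0.105,0,0,0.06,0.04,0.14,0,0,0.06,0.04,0.14,0,0,0.06,0.04,0.14,0,0,0.06])

```text
clock: 1.65
tcp_pos: [0.4234, -0.014, 0.3688]
orientation: [-0.0, 0.707, 0.707, -0.0]
wrist_force: [0.2, -0.2, -0.5]
finger_gap: 0.0601
grip_force: 0.0
```

Run:
```python
from h import *
import pickle
np.set_printoptions(precision=3,suppress=True)
c=cam('wrist','w1.png');pickle.dump(c,open('w1.pkl','wb'))
s=env.get_state();print(s['clock'],s['tcp_pos'],s['orientation'],s['joint_pos'],ray(c,(320,200)),c['camera_matrix'])
```

```text
1.7 [ 0.423 -0.015  0.369] [-0.     0.708  0.707 -0.   ] [-0.226  0.011 -0.003  1.557 -0.     1.347] (array([0.424, 0.062, 0.503]), array([-0.007, -0.284, -0.959])) [[312.49    0.    322.215]
 [  0.    312.49  203.64 ]
 [  0.      0.      1.   ]]
```

View pics/w1.png

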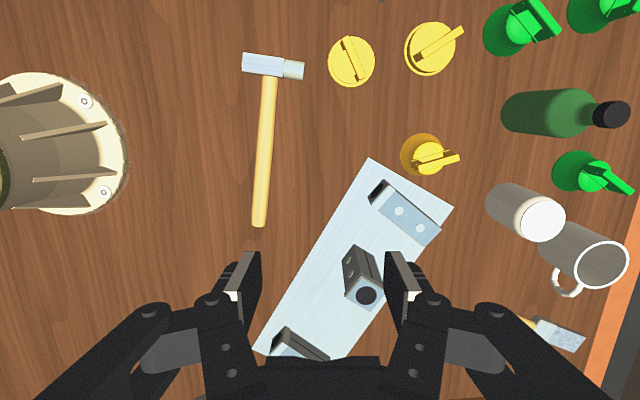

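The wrist view shows the flange at (351,61), the hub at (430,48), the bell at (429,155), the green bells at (520,28) and (592,178), and the moulds at (408,210), (362,278, standing) and (298,345). I'll take a second wrist position for triangulation and to see the pan.

>>> move_arm(moves=[0.0,0.04,0,0,0.06,0.0,0.08,0,0,0.06,0.0,0.12,0,0,0.06,0.0,0.16,0,0,0.06,0.0,0.2,0,0,0.06,0.0,0.2,0,0,0.06,0,0.2,0,0,0.06])

```text
clock: 2.28
tcp_pos: [0.4233, 0.1846, 0.3687]
orientation: [0.0, 0.708, 0.706, -0.0]
wrist_force: [-0.5, -0.7, 0.7]
finger_gap: 0.06
grip_force: 0.0
```

Run:
```python
from h import *
import pickle
np.set_printoptions(precision=3,suppress=True)
c=cam('wrist','w2.png');pickle.dump(c,open('w2.pkl','wb'))
s=env.get_state();print(s['clock'],s['tcp_pos'],s['joint_pos'])
```

```text
2.3333 [0.423 0.183 0.369] [ 0.235  0.087  0.077  1.562 -0.001  1.81 ]
```

View pics/w2.png

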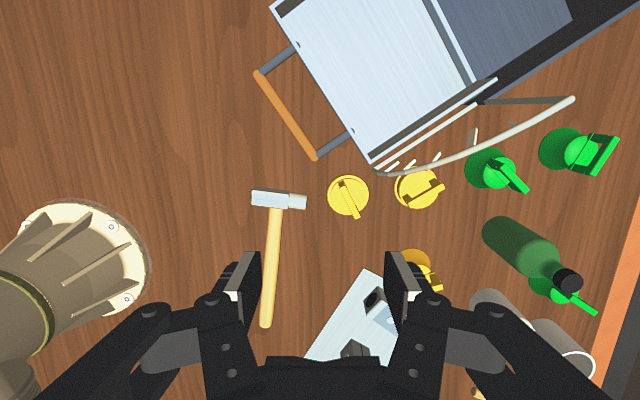

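The view shows the bar ends at (257,74) and (315,158), the pan's back wall top from (272,8) to (370,165), the flange at (348,195) and the hub at (419,188). I'll enlarge the handles to get exact bar ends.

Run:
```python
from h import *
import pickle
w1=pickle.load(open('w1.pkl','rb'))['pixels'];w2=pickle.load(open('w2.pkl','rb'))['pixels']
def cr(p,x,y,w,h,f=5):
    a=cv2.resize(p[y:y+h,x:x+w,::-1],None,fx=f,fy=f,interpolation=cv2.INTER_CUBIC)
    for i in range(0,w,10): cv2.line(a,(i*f,0),(i*f,6 if (x+i)%50 else 20),(255,255,255),1)
    for i in range(0,h,10): cv2.line(a,(0,i*f),(6 if (y+i)%50 else 20,i*f),(255,255,255),1)
    return a
a=np.hstack([cr(w1,320,20,150,70),cr(w1,390,120,80,70)])
a=a[:, :] if a.shape[1]<=800 else cv2.resize(a,(800,a.shape[0]*800//a.shape[1]))
b=np.hstack([cr(w2,320,165,130,65)]);b=cv2.resize(b,None,fx=800/1150,fy=800/1150)
b=cv2.copyMakeBorder(b,0,0,0,800-b.shape[1],cv2.BORDER_CONSTANT)
o=np.vstack([a,b]);print(o.shape);cv2.imwrite('pics/crop1.png',o)
```

```text
(469, 800, 3)
```

View pics/crop1.png

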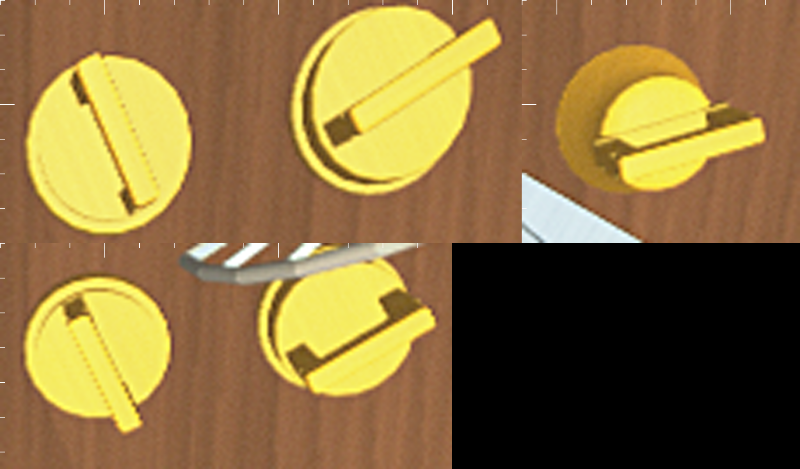

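```bash
cat > m.py <<'E'
from h import *
import pickle
np.set_printoptions(precision=4,suppress=True)
L=lambda n:pickle.load(open(n,'rb'))
w1,w2,cs=L('w1.pkl'),L('w2.pkl'),L('c0.pkl');sc,sd=cs['scene'],cs['side']
f=3.478
A=lambda x,y:(320+x/f,20+y/f)
B=lambda x,y:(390+(x-521.7)/f,120+y/f)
C=lambda x,y:(320+x/f,165+(y-243.5)/f)
def bar(n,c,e1,e2,z):
    p,q=plane(c,e1,z),plane(c,e2,z);d=q-p
    print(n,(p+q)/2,'ang',np.degrees(np.arctan2(d[1],d[0])),np.linalg.norm(d))
print('fl',two(w1,A(118,130),w2,C(105,371)))
bar('fl w1',w1,A(90,59),A(146,202),.058);bar('fl w2',w2,C(80,318),C(130,425),.058)
print('hub',two(w1,A(424,76),w2,C(370,352)))
bar('hub w1',w1,A(357,122),A(490,35),.076);bar('hub w2',w2,C(318,383),C(423,313),.076)
print('bell',two(w1,B(692,151),sc,(319.7,195.6)))
bar('bell w1',w1,B(622,168),B(760,130),.086)
print('panbar ends',two(w2,(257,74),sc,(385,152.5)),two(w2,(315,158),sc,(411,143)))
bar('panbar',w2,(257,74),(315,158),.126)
hsv=lambda c:cv2.cvtColor(c['pixels'],cv2.COLOR_RGB2HSV)
# flange/hub discs
h=hsv(w1);m=cv2.inRange(h,(20,120,100),(32,255,255))
n,l,st,ce=cv2.connectedComponentsWithStats(m)
for i in range(1,n):
    if st[i,4]>150: print(st[i],ce[i])
# plate corners and pan rim guesses
for n_,uv in [('plate',(370,157)),('plate',(454,206)),('plate',(254,350))]: print(n_,plane(w1,uv,.006))
for n_,uv,z in [('panbackL',(272,8),.137),('panbackR',(370,165),.137)]: print(n_,plane(w2,uv,z))
E
python3 m.py
```

```text
fl (array([0.4657, 0.1243, 0.0539]), np.float64(0.00039844876521641967))
fl w1 [0.4653 0.1231 0.058 ] ang -65.28439820342095 0.05391116994160666
fl w2 [0.4656 0.1249 0.058 ] ang -64.72910775669266 0.052958142548993274
hub (array([0.5716, 0.1389, 0.0758]), np.float64(0.00039247851829463473))
hub w1 [0.5711 0.1379 0.076 ] ang 32.4257890215429 0.052119151559418375
hub w2 [0.5716 0.1405 0.076 ] ang 36.550323714139566 0.04969800218061302
bell (array([ 0.579 , -0.0077,  0.0914]), np.float64(0.00333508519460411))
bell w1 [ 0.5803 -0.0096  0.086 ] ang 16.05648903266459 0.05373293419076553
panbar ends (array([0.3357, 0.2589, 0.0521]), np.float64(0.08688405389839493)) (array([0.4292, 0.2479, 0.2097]), np.float64(0.07008429592826199))
panbar [0.3832 0.2485 0.126 ] ang -55.757356415583196 0.11403942615192428
[ 403   22   61   54 2165] [430.7843  46.8476]
[ 327   36   48   52 1851] [350.6677  61.45  ]
[261  77  16 150 238] [269.6218 149.6134]
[ 400  133   60   42 1422] [425.5141 154.929 ]
plate [ 0.5    -0.0141  0.006 ]
plate [ 0.6441 -0.0957  0.006 ]
plate [ 0.2917 -0.3907  0.006 ]
panbackL [0.3726 0.3574 0.137 ]
panbackR [0.4804 0.1947 0.137 ]
```

>>> move_arm(moves=[0.01,-0.02,-0.03,0.11,0.04,0.02,-0.04,-0.06,0.22,0.04,0.03,-0.059,-0.09,0.33,0.04,0.042,-0.059,-0.12,0.436,0.04,0.042,-0.059,-0.16,0.436,0.04,0.042,-0.059,-0.2,0.436,0.04,0.042,-0.059,-0.23,0.436,0.04,0.042,-0.059,-0.25,0.436,0.04,0.042,-0.059,-0.25,0.436,0.04,0.042,-0.059,-0.25,0.436,0.04])

```text
clock: 3.17
tcp_pos: [0.4647, 0.1229, 0.1186]
orientation: [-0.001, 0.541, 0.841, -0.001]
wrist_force: [0.3, 1.5, 0.1]
finger_gap: 0.0403
grip_force: 0.0
```

Run:
```python
from h import *
import pickle
np.set_printoptions(precision=4,suppress=True)
c=cam('wrist','w3.png');pickle.dump(c,open('w3.pkl','wb'))
s=env.get_state();print(s['clock'],s['tcp_pos'],s['orientation'])
h=cv2.cvtColor(c['pixels'],cv2.COLOR_RGB2HSV);m=cv2.inRange(h,(20,120,100),(32,255,255))
n,l,st,ce=cv2.connectedComponentsWithStats(m)
for i in range(1,n):
    if st[i,4]>150: print(st[i],ce[i],plane(c,ce[i],.02))
print(proj(c,[.4655,.1242,.058]),proj(c,[.5713,.139,.076]))
```

```text
3.2167 [0.466  0.1234 0.12  ] [0.0003 0.5404 0.8414 0.0001]
[ 281  161   85  100 5562] [322.8042 205.5494] [0.4649 0.1251 0.02  ]
[ 61 164 104 208 536] [110.3228 265.5578] [0.3258 0.0037 0.02  ]
[ 80 174 104 197 823] [132.5978 271.8117] [0.3442 0.0057 0.02  ]
[ 408  201  122   88 6335] [461.8333 248.1504] [0.5832 0.1392 0.02  ]
[342 336  35  21 395] [361.5975 346.7443] [0.553  0.0174 0.02  ]
[322.9982 224.1974] [482.8871 279.0666]
```

View pics/w3.png

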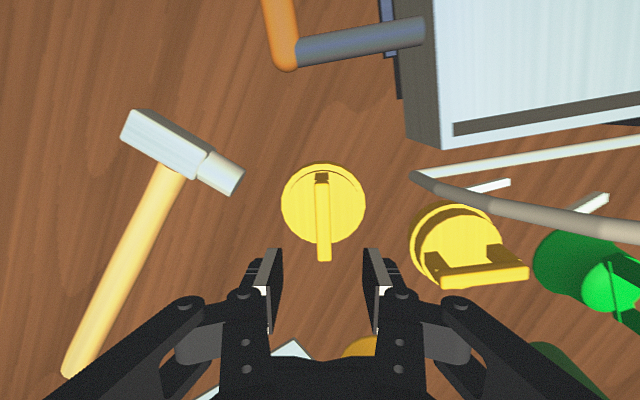

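Flange is aligned: its bar runs vertical at x≈323, centred between the pads. Grasping.

>>> move_arm(moves=[0,0.001,-0.03,0,0.04,0,0.001,-0.06,0,0.04,0,0.001,-0.079,0,0.04,0,0.001,-0.079,0,0.0,0,0.001,-0.079,0,0.0,0,0.001,-0.079,0,0.0,0,0.001,-0.079,0,0.0,0,0.001,-0.079,0,0.0,0,0.001,-0.05,0,0.0,0,0.001,-0.03,0,0.0], newtons=70)

```text
clock: 4.05
tcp_pos: [0.4649, 0.1261, 0.0903]
orientation: [-0.0, 0.539, 0.842, -0.0]
wrist_force: [0.6, -0.2, -2.5]
finger_gap: 0.0087
grip_force: 69.0
```

>>> move_arm(moves=[0,0,0.04,0,0,0,0,0.08,0,0,0,0,0.12,0,0,-0.002,0.01,0.16,0,0,-0.004,0.03,0.195,0,0,-0.01,0.06,0.21,0,0,-0.015,0.095,0.21,0,0,-0.02,0.13,0.21,0,0,-0.025,0.165,0.21,0,0,-0.03,0.2,0.2,0,0,-0.0355,0.218,0.18,0,0,-0.0355,0.218,0.15,0,0])

```text
clock: 5.05
tcp_pos: [0.4301, 0.3488, 0.2415]
orientation: [0.001, 0.537, 0.844, 0.004]
wrist_force: [0.5, -0.4, -3.2]
finger_gap: 0.0087
grip_force: 69.0
```

Run:
```python
from h import *
import pickle
np.set_printoptions(precision=4,suppress=True)
c=cam('wrist','w4.png');pickle.dump(c,open('w4.pkl','wb'))
s=env.get_state();print(s['clock'],s['tcp_pos'],s['orientation'],s['finger_gap'],s['wrist_force'])
```

```text
5.1 [0.4268 0.345  0.2331] [-0.0015  0.5375  0.8433 -0.0028] 0.008368180619172862 [-2.6064 -2.0151 -7.5222]
```

View pics/w4.png

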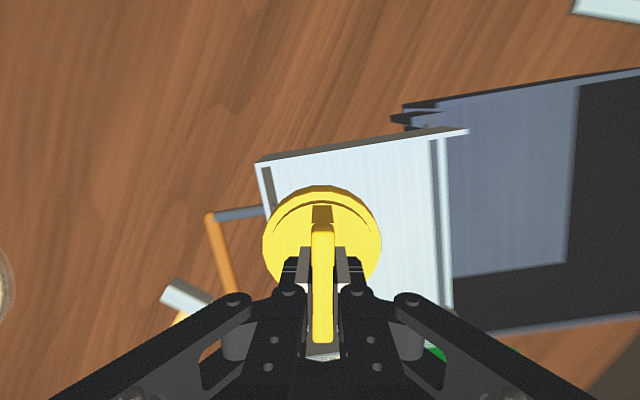

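The flange is held over the pan, with the back-left rim corner at (258,165). Lowering and releasing.

>>> move_arm(moves=[0.001,-0.001,-0.03,0,0,0.001,-0.001,-0.06,0,0,0.001,-0.001,-0.085,0,0,0.001,-0.001,-0.1,0,0,0.001,-0.001,-0.105,0,0,0.001,-0.001,-0.105,0,0.0,0.001,-0.001,-0.105,0,0.03,0.001,-0.001,-0.105,0,0.03,0.001,-0.001,-0.105,0,0.03,0.001,-0.001,-0.07,0,0.03,0.001,-0.001,-0.03,0,0.03,0.001,-0.001,0.01,0,0.03])

```text
clock: 6.1
tcp_pos: [0.4304, 0.3426, 0.2505]
orientation: [-0.0, 0.539, 0.842, -0.001]
wrist_force: [1.1, 0.4, -0.4]
finger_gap: 0.0301
grip_force: 0.0
```

>>> move_arm(moves=[0,0,0.04,-0.12,0.04,0,0,0.08,-0.24,0.04,0.015,-0.022,0.09,-0.36,0.04,0.035,-0.05,0.09,-0.48,0.04,0.055,-0.08,0.09,-0.6,0.04,0.075,-0.11,0.09,-0.72,0.04,0.095,-0.14,0.09,-0.84,0.04,0.115,-0.17,0.09,-0.96,0.04,0.141,-0.2035,0.09,-1.08,0.04,0.141,-0.2035,0.07,-1.2,0.04,0.141,-0.2035,0.03,-1.32,0.04,0.141,-0.2035,0.0,-1.405,0.04])

```text
clock: 7.1
tcp_pos: [0.573, 0.1382, 0.2484]
orientation: [0.0, 0.957, 0.291, 0.001]
wrist_force: [0.0, -0.3, -0.7]
finger_gap: 0.04
grip_force: 0.0
```

>>> move_arm(moves=[0,0,-0.03,0,0.04,0,0,-0.05,0,0.04,0,0,-0.05,0,0.04,0,0,-0.05,0,0.04])

```text
clock: 7.43
tcp_pos: [0.5714, 0.1394, 0.199]
orientation: [-0.0, 0.956, 0.294, -0.001]
wrist_force: [0.5, 0.3, 0.3]
finger_gap: 0.0396
grip_force: 0.0
```

Run:
```python
from h import *
import pickle
np.set_printoptions(precision=4,suppress=True)
c=cam('wrist','w5.png');pickle.dump(c,open('w5.pkl','wb'))
s=env.get_state();print(s['clock'],s['tcp_pos'],s['orientation'])
h=cv2.cvtColor(c['pixels'],cv2.COLOR_RGB2HSV);m=cv2.inRange(h,(20,120,100),(32,255,255))
n,l,st,ce=cv2.connectedComponentsWithStats(m)
for i in range(1,n):
    if st[i,4]>150: print(st[i],ce[i],plane(c,ce[i],.03))
print(proj(c,[.5713,.139,.076]))
```

```text
7.4833 [0.5724 0.1396 0.2005] [0.0002 0.9557 0.2945 0.0007]
[ 289  151   67   78 3557] [322.2581 185.9921] [0.5719 0.1397 0.03  ]
[   0  168   60   86 2879] [ 22.6627 213.0267] [0.3749 0.3779 0.03  ]
[ 405  218   78   80 3386] [442.2847 254.7859] [ 0.5817 -0.0092  0.03  ]
[322.4841 200.0501]
```

View pics/w5.png

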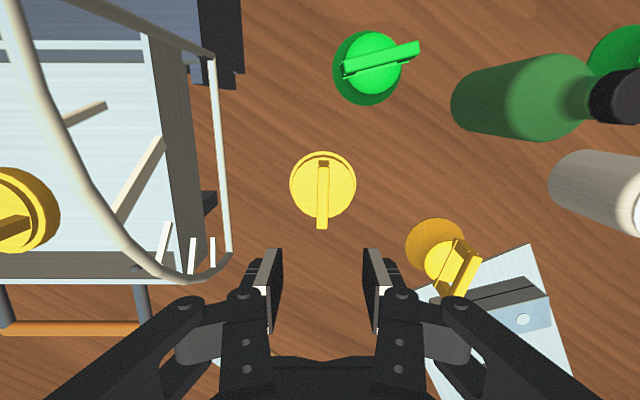

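The hub is aligned, with its bar at x≈322, and the quadrant edge at (225,250) is clear of the jaws. Grasping and lifting.

>>> move_arm(moves=[0,0,-0.035,0,0.035,0,0,-0.07,0,0.035,0,0,-0.105,0,0.035,0,0,-0.141,0,0.035,0,0,-0.141,0,0.035,0,0,-0.141,0,0.0,0,0,-0.141,0,0.0,0,0,-0.141,0,0.0,0,0,-0.141,0,0.0,0,0,-0.141,0,0.0,0,0,-0.11,0,0.0,0,0,-0.075,0,0], newtons=70)

```text
clock: 8.48
tcp_pos: [0.5695, 0.1393, 0.1229]
orientation: [-0.0, 0.956, 0.294, -0.003]
wrist_force: [0.6, -0.2, -3.5]
finger_gap: 0.0088
grip_force: 68.8
```

>>> move_arm(moves=[0,0,0.04,0,0,0,0,0.08,0,0,0,0,0.12,0,0,0,0,0.16,0,0,0,0,0.2,0,0,0,0,0.24,0,0,-0.005,0.02,0.26,0,0,-0.015,0.055,0.265,0,0,-0.025,0.09,0.265,0,0,-0.033,0.125,0.265,0,0,-0.042,0.16,0.265,0,0,-0.05,0.19,0.265,0,0])

```text
clock: 9.48
tcp_pos: [0.5208, 0.3315, 0.3899]
orientation: [-0.0, 0.956, 0.295, 0.0]
wrist_force: [0.6, -0.6, -2.2]
finger_gap: 0.0086
grip_force: 68.9
```

>>> move_arm(moves=[-0.007,0.0205,0,0,0,-0.007,0.0205,-0.04,0,0,-0.007,0.0205,-0.08,0,0,-0.007,0.0205,-0.12,0,0,-0.007,0.0205,-0.16,0,0,-0.007,0.0205,-0.18,0,0,-0.007,0.0205,-0.18,0,0])

```text
clock: 10.07
tcp_pos: [0.5114, 0.3484, 0.2033]
orientation: [0.001, 0.956, 0.295, -0.005]
wrist_force: [-0.9, -0.0, -3.7]
finger_gap: 0.0092
grip_force: 46.2
```

Run:
```python
from h import *
np.set_printoptions(precision=4,suppress=True)
s=env.get_state();print(s['clock'],s['tcp_pos'],s['orientation'],s['finger_gap'],s['wrist_force'],s['joint_pos'])
c=cam('scene');a=c['pixels'][120:270,300:520,::-1]
cv2.imwrite('pics/s6.png',cv2.resize(a,None,fx=3,fy=3,interpolation=cv2.INTER_CUBIC))
```

```text
10.0667 [0.5114 0.3484 0.2033] [ 0.001   0.9556  0.2945 -0.0052] 0.00919738208492027 [-0.9336 -0.0405 -3.7216] [ 0.4685  0.4192  0.1121  1.2743 -0.0003  3.0122]
```

View pics/s6.png

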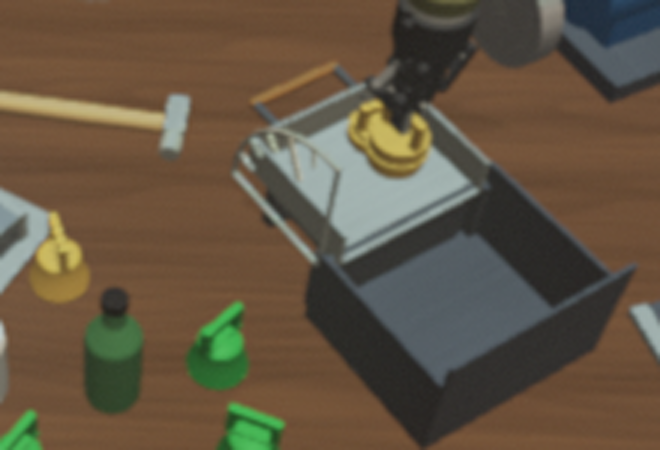

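The hub is held above the pan and clear of the flange; the grip reading dipped to 46 N, so I'll lower it now.

>>> move_arm(moves=[0.002,0,-0.03,0,0,0.002,0,-0.05,0,0,0.002,0,-0.0575,0,0,0.002,0,-0.0575,0,0,0.002,0,-0.0575,0,0])

```text
clock: 10.53
tcp_pos: [0.5182, 0.3507, 0.1545]
orientation: [-0.0, 0.956, 0.294, 0.002]
wrist_force: [-0.4, -0.0, -2.8]
finger_gap: 0.0087
grip_force: 72.4
```

>>> move_arm(moves=[0,0,-0.003,0,0,0,0,-0.003,0,0.03,0,0,-0.003,0,0.03,0,0,-0.003,0,0.03,0,0,0.03,0,0.03,0,0,0.07,0,0.03,0,0,0.11,0,0.035,0,0,0.15,0,0.035,0,-0.01,0.19,0,0.035,0.005,-0.03,0.21,0,0.035,0.01,-0.065,0.21,0,0.035,0.015,-0.1,0.21,0,0.035])

```text
clock: 11.53
tcp_pos: [0.5328, 0.2501, 0.364]
orientation: [0.0, 0.955, 0.296, 0.003]
wrist_force: [1.1, -0.1, -0.1]
finger_gap: 0.035
grip_force: 0.0
```

>>> move_arm(moves=[0.006,-0.035,0,0,0.035,0.012,-0.07,0,-0.05,0.035,0.018,-0.105,0,-0.15,0.035,0.024,-0.14,-0.01,-0.25,0.035,0.03,-0.175,-0.03,-0.323,0.035,0.038,-0.21,-0.06,-0.323,0.035,0.046,-0.24,-0.1,-0.323,0.035,0.05,-0.2595,-0.13,-0.323,0.035,0.05,-0.2595,-0.15,-0.323,0.035,0.05,-0.2595,-0.15,-0.323,0.035,0.05,-0.2595,-0.15,-0.323,0.035])

```text
clock: 12.45
tcp_pos: [0.5808, -0.0096, 0.2107]
orientation: [-0.001, 0.991, 0.136, -0.002]
wrist_force: [-0.6, 0.5, 0.4]
finger_gap: 0.0351
grip_force: 0.0
```

Run:
```python
from h import *
import pickle
np.set_printoptions(precision=4,suppress=True)
c=cam('wrist','w7.png');pickle.dump(c,open('w7.pkl','wb'))
s=env.get_state();print(s['clock'],s['tcp_pos'],s['orientation'],s['joint_pos'])
print(proj(c,[.580,-.0095,.086]))
```

```text
12.5 [ 0.582  -0.0092  0.2127] [-0.      0.9906  0.1369  0.0002] [-0.1538  0.3351  0.0115  1.2469  0.0002  2.7131]
[322.1944 199.728 ]
```

View pics/w7.png

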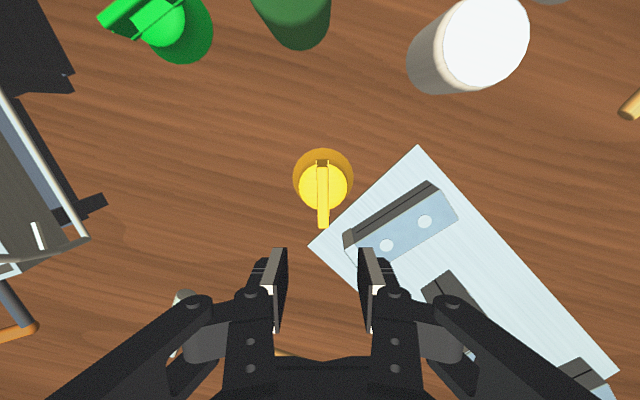

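The bell is aligned (bar x≈322, y 165–228), so I'll grasp and lift it.

>>> move_arm(moves=[-0.001,0,-0.035,0,0.035,-0.001,0,-0.07,0,0.035,-0.001,0,-0.105,0,0.035,-0.001,0,-0.142,0,0.035,-0.001,0,-0.142,0,0.035,-0.001,0,-0.142,0,0.0,-0.001,0,-0.142,0,0.0,-0.001,0,-0.142,0,0.0,-0.001,0,-0.142,0,0.0,-0.001,0,-0.142,0,0.0,-0.001,0,-0.11,0,0.0,-0.001,0,-0.075,0,0], newtons=70)

```text
clock: 13.5
tcp_pos: [0.5787, -0.0091, 0.136]
orientation: [-0.001, 0.991, 0.137, -0.002]
wrist_force: [0.8, -0.0, -4.0]
finger_gap: 0.0084
grip_force: 69.2
```

>>> move_arm(moves=[0,0,0.04,0.05,0,0,0,0.08,0.17,0,0,0,0.12,0.29,0,-0.005,0,0.16,0.41,0,-0.012,0.005,0.2,0.53,0,-0.024,0.02,0.235,0.65,0,-0.036,0.045,0.255,0.77,0,-0.048,0.075,0.255,0.89,0,-0.06,0.105,0.255,1.01,0,-0.072,0.135,0.255,1.13,0,-0.082,0.165,0.255,1.25,0,-0.09,0.2,0.255,1.37,0])

```text
clock: 14.5
tcp_pos: [0.4895, 0.1911, 0.393]
orientation: [0.001, 0.679, 0.734, 0.0]
wrist_force: [1.6, 0.4, -3.2]
finger_gap: 0.0081
grip_force: 69.2
```

>>> move_arm(moves=[-0.008,0.035,0,0.12,0,-0.0165,0.07,0,0.24,0,-0.0165,0.0875,0,0.36,0,-0.0165,0.0875,-0.03,0.48,0,-0.0165,0.0875,-0.07,0.515,0,-0.0165,0.0875,-0.11,0.515,0,-0.0165,0.0875,-0.15,0.515,0,-0.0165,0.0875,-0.18,0.515,0,-0.0165,0.0875,-0.18,0.515,0,-0.0165,0.0875,-0.18,0.515,0])

```text
clock: 15.33
tcp_pos: [0.4731, 0.2775, 0.2113]
orientation: [-0.001, 0.471, 0.882, -0.001]
wrist_force: [-0.2, -0.7, -2.2]
finger_gap: 0.0084
grip_force: 69.2
```

Run:
```python
from h import *
import pickle
np.set_printoptions(precision=4,suppress=True)
s=env.get_state();print(s['clock'],s['tcp_pos'],s['orientation'],s['finger_gap'],s['wrist_force'],s['joint_pos'])
w=cam('wrist');c=cam('scene');pickle.dump((w,c),open('w8.pkl','wb'))
a=cv2.resize(c['pixels'][100:250,330:500,::-1],(340,300),interpolation=cv2.INTER_CUBIC)
b=cv2.resize(w['pixels'][:,:,::-1],(460,288));b=cv2.copyMakeBorder(b,0,12,0,0,cv2.BORDER_CONSTANT)
cv2.imwrite('pics/x8.png',np.hstack([a,b]))
```

```text
15.3333 [0.4731 0.2775 0.2113] [-0.0009  0.4715  0.8819 -0.0013] 0.008397132627586679 [-0.2107 -0.7133 -2.2095] [ 0.3841  0.2741 -0.0764  1.2235 -0.0002  1.366 ]
```

View pics/x8.png

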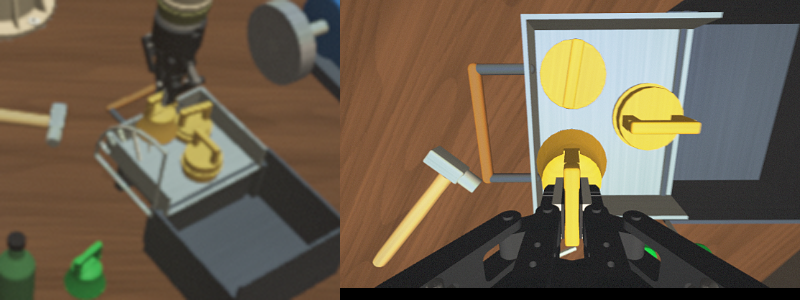

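The flange, hub and held bell are all in the pan with clearance. Lowering the bell, releasing, and moving above the pan bar.

>>> move_arm(moves=[0.002,0.001,-0.025,0,0,0.002,0.001,-0.04,0,0,0.002,0.001,-0.048,0,0,0.002,0.001,-0.049,0,0,0.002,0.001,-0.049,0,0.03,0.002,0.001,-0.049,0,0.03,0.002,0.001,-0.049,0,0.03,0.002,0.001,-0.01,0,0.04,0.002,0.001,0.03,0,0.04,0.002,0.001,0.07,0,0.04,-0.02,-0.005,0.08,0,0.04,-0.055,-0.017,0.08,0,0.04])

```text
clock: 16.43
tcp_pos: [0.4236, 0.2626, 0.2963]
orientation: [0.003, 0.472, 0.882, 0.004]
wrist_force: [0.1, 1.0, -0.2]
finger_gap: 0.0398
grip_force: 0.0
```

>>> move_arm(moves=[-0.03,-0.011,0,0,0.05,-0.035,-0.0125,-0.03,0,0.05,-0.035,-0.0125,-0.06,0,0.05,-0.035,-0.0125,-0.09,0,0.05,-0.035,-0.0125,-0.09,0,0.05,-0.035,-0.0125,-0.09,0,0.05])

```text
clock: 16.93
tcp_pos: [0.3835, 0.2483, 0.2016]
orientation: [-0.001, 0.471, 0.882, -0.001]
wrist_force: [0.5, 0.2, 0.6]
finger_gap: 0.0499
grip_force: 0.0
```

Run:
```python
from h import *
import pickle
np.set_printoptions(precision=4,suppress=True)
s=env.get_state();print(s['clock'],s['tcp_pos'],s['orientation'],s['finger_gap'],s['joint_pos'])
w8,c8=pickle.load(open('w8.pkl','rb'))
w=cam('wrist','w9.png')
def orange(c):
    h=cv2.cvtColor(c['pixels'],cv2.COLOR_RGB2HSV);m=cv2.inRange(h,(8,150,130),(16,255,255))
    n,l,st,ce=cv2.connectedComponentsWithStats(m);o=np.argsort(-st[1:,4])[:3]+1
    for i in o:
        ys,xs=np.where(l==i);pts=np.c_[xs,ys].astype(np.float32)
        r=cv2.minAreaRect(pts);print(st[i],r)
        vx,vy,x0,y0=cv2.fitLine(pts,cv2.DIST_L2,0,.01,.01).ravel()
        t=(pts-[x0,y0])@[vx,vy]
        e=[(x0+vx*t.min(),y0+vy*t.min()),(x0+vx*t.max(),y0+vy*t.max())]
        print([plane(c,q,.122) for q in e])
    return
print('w8');orange(w8);print('w9');orange(w)
```

```text
16.9333 [0.3835 0.2483 0.2016] [-0.0006  0.4714  0.8819 -0.0008] 0.04990707349084292 [ 0.3985  0.1036 -0.3125  1.1567  0.      1.3802]
w8
[ 177   87   36  168 1532] ((194.9794464111328, 170.62892150878906), (168.6911163330078, 17.722333908081055), 82.80076599121094)
[array([0.3477, 0.2999, 0.122 ]), array([0.4175, 0.1974, 0.122 ])]
[194 195   7   9  32] ((197.0, 199.0), (8.0, 6.0), 90.0)
[array([0.3881, 0.2363, 0.122 ]), array([0.3932, 0.2316, 0.122 ])]
[182 109   5  11  24] ((185.0294189453125, 114.11766815185547), (9.943960189819336, 3.8805696964263916), 75.96376037597656)
[array([0.3536, 0.2865, 0.122 ]), array([0.3573, 0.2811, 0.122 ])]
w9
[ 312  127   19  164 1662] ((320.9999694824219, 208.49998474121094), (162.99996948242188, 17.999996185302734), 90.0)
[array([0.3478, 0.2998, 0.122 ]), array([0.4181, 0.1972, 0.122 ])]
[547 342   8   1   8] ((550.5, 342.0), (7.0, 0.0), 180.0)
[array([0.6006, 0.2603, 0.122 ]), array([0.6054, 0.2635, 0.122 ])]
[516  61   5   2   8] ((518.0, 61.5), (4.0, 1.0), 0.0)
[array([0.4281, 0.4017, 0.122 ]), array([0.4304, 0.4029, 0.122 ])]
```

The bar is confirmed from two views at (0.383, 0.2485), direction −55.6°. Grasping it, and computing arc waypoints.

>>> move_arm(moves=[0,0,-0.035,0,0.05,0,0,-0.07,0,0.05,0,0,-0.0905,0,0.05,0,0,-0.0905,0,0.05,0,0,-0.0905,0,0,0,0,-0.0905,0,0,0,0,-0.0905,0,0,0,0,-0.0905,0,0,0,0,-0.0905,0,0], newtons=70)

```text
clock: 17.73
tcp_pos: [0.3826, 0.2471, 0.1131]
orientation: [-0.0, 0.471, 0.882, -0.002]
wrist_force: [-8.9, -7.0, 10.5]
finger_gap: 0.0094
grip_force: 68.3
```

Run:
```python
import numpy as np
from h import env
s=env.get_state();print(s['clock'],s['tcp_pos'],s['finger_gap'],s['grip_force'],s['wrist_force'])
def a(t):
    t=np.radians(t);d=.205*(1-np.cos(t))+.03*np.sin(t);return np.array([d*.825,d*.565,.205*np.sin(t)+.03*(np.cos(t)-1)])
for k in (0,30):
    print([np.round(np.r_[a(t)-a(k)],4).tolist() for t in np.linspace(k+2.5,k+30,12)])
```

```text
17.7333 [0.38260591 0.24706663 0.11311669] 0.009415828399748617 68.30743074417114 [-8.93775089 -6.97206606 10.5359025 ]
[[0.0012, 0.0008, 0.0089], [0.0028, 0.0019, 0.0178], [0.0047, 0.0032, 0.0265], [0.0069, 0.0047, 0.0351], [0.0094, 0.0064, 0.0437], [0.0122, 0.0083, 0.052], [0.0153, 0.0105, 0.0603], [0.0187, 0.0128, 0.0683], [0.0223, 0.0153, 0.0762], [0.0263, 0.018, 0.0838], [0.0305, 0.0209, 0.0913], [0.035, 0.024, 0.0985]]
[[0.0048, 0.0033, 0.007], [0.0097, 0.0067, 0.0137], [0.015, 0.0103, 0.0201], [0.0204, 0.014, 0.0263], [0.0261, 0.0179, 0.0321], [0.032, 0.0219, 0.0377], [0.0381, 0.0261, 0.0429], [0.0443, 0.0304, 0.0478], [0.0508, 0.0348, 0.0524], [0.0574, 0.0393, 0.0567], [0.0641, 0.0439, 0.0605], [0.071, 0.0486, 0.0641]]
```

>>> move_arm(moves=[0.0,0.0,0.009,0,0,0.002,0.001,0.018,0,0,0.004,0.003,0.0265,0,0,0.006,0.004,0.035,0,0,0.0085,0.006,0.044,0,0,0.0115,0.008,0.052,0,0,0.0145,0.01,0.06,0,0,0.018,0.012,0.068,0,0,0.0215,0.015,0.076,0,0,0.0255,0.0175,0.084,0,0,0.0295,0.02,0.091,0,0,0.034,0.0235,0.0985,0,0])

```text
clock: 18.73
tcp_pos: [0.4146, 0.2689, 0.2094]
orientation: [-0.002, 0.472, 0.882, -0.005]
wrist_force: [-8.3, -11.9, -5.0]
finger_gap: 0.0095
grip_force: 68.3
```

>>> move_arm(moves=[0.004,0.003,0.007,0,0,0.009,0.006,0.0137,0,0,0.014,0.0095,0.02,0,0,0.0195,0.0135,0.0263,0,0,0.025,0.0175,0.032,0,0,0.031,0.0215,0.0377,0,0,0.037,0.0255,0.043,0,0,0.0435,0.03,0.048,0,0,0.05,0.0345,0.0525,0,0,0.0565,0.039,0.0567,0,0,0.0635,0.0435,0.0605,0,0,0.0705,0.0485,0.0641,0,0])

```text
clock: 19.73
tcp_pos: [0.4871, 0.318, 0.2799]
orientation: [0.002, 0.472, 0.882, -0.001]
wrist_force: [-2.2, -7.3, -8.0]
finger_gap: 0.0094
grip_force: 69.7
```

Run:
```python
from h import *
import pickle
s=env.get_state();print(s['clock'],s['tcp_pos'],s['wrist_force'],s['finger_gap'])
sd=cam('side');sc=cam('scene');pickle.dump((sd,sc),open('p60.pkl','wb'))
p=s['tcp_pos']+[0,0,.011];b0=np.array([.383,.2485,.122]);ex=np.array([.825,.565,0])
r=np.array([(p-b0)@ex-.205,p[2]-.092]);print('tilt',180-np.degrees(np.arctan2(r[1],r[0]))-np.degrees(np.arctan2(.03,.205)),np.linalg.norm(r))
# orange bar centre in scene -> compare
a=cv2.resize(sc['pixels'][90:260,320:520,::-1],(400,340),interpolation=cv2.INTER_CUBIC)
b=cv2.resize(sd['pixels'][120:400,100:430,::-1],(400,340),interpolation=cv2.INTER_CUBIC)
cv2.imwrite('pics/p60.png',np.hstack([a,b]))
```

```text
19.7333 [0.48705424 0.31799057 0.27994243] [-2.20249937 -7.34789207 -8.03832889] 0.009441639497553979
tilt 59.794500759380554 0.21438515836241057
```

View pics/p60.png

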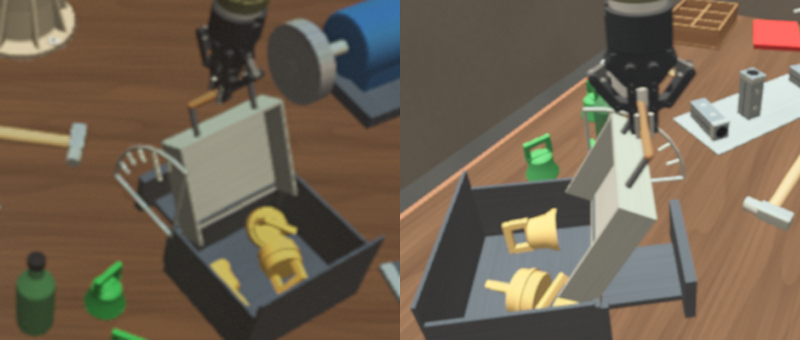

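All three castings are in the box: the scene crop shows them at (270,225), (290,270) and (225,280), and the pan is raised near 60°. I'll check the tilt by triangulating the bar ends.

Run:
```python
from h import *
import pickle
sd,sc=pickle.load(open('p60.pkl','rb'))
R=two(sc,(447.5,126.5),sd,(304.6,249.5));L=two(sc,(414,141.5),sd,(298,196));print(R,L)
b0=np.array([.383,.2485,.122]);ex=np.array([.825,.565,0])
for p in (R[0],L[0],(R[0]+L[0])/2):
    r=np.array([(p-b0)@ex-.205,p[2]-.092]);print(180-np.degrees(np.arctan2(r[1],r[0]))-8.33,np.linalg.norm(r))
```

```text
(array([0.44820571, 0.37736475, 0.28765421]), np.float64(0.004128108758811222)) (array([0.52155582, 0.26838977, 0.29461154]), np.float64(0.009854729362708509))
59.83451297310495 0.2107762195899367
60.25746654631821 0.21763347890129686
60.04937473851294 0.21420339053995577
```

>>> move_arm(moves=[0,0,0,0,0,0,0,0,0,0,0,0,0,0,0,0,0,0,0,0,0,0,0,0,0,0,0,0,0,0,0,0,0,0,0,0,0,0,0,0,0,0,0,0,0,0,0,0,0,0,0,0,0,0,0,0,0,0,0,0])

```text
clock: 20.83
tcp_pos: [0.4896, 0.3197, 0.2805]
orientation: [0.003, 0.472, 0.882, 0.002]
wrist_force: [-7.0, -9.3, 18.3]
finger_gap: 0.0094
grip_force: 73.5
```

The bar gives 60.0° tilt. Holding for another second or so.

>>> move_arm(moves=[0,0,0,0,0,0,0,0,0,0,0,0,0,0,0,0,0,0,0,0,0,0,0,0,0,0,0,0,0,0,0,0,0,0,0,0,0,0,0,0,0,0,0,0,0,0,0,0,0,0,0,0,0,0,0,0,0,0,0,0])

```text
clock: 21.83
tcp_pos: [0.4896, 0.3197, 0.2805]
orientation: [0.003, 0.472, 0.882, 0.002]
wrist_force: [-7.5, -8.8, 18.8]
finger_gap: 0.0092
grip_force: 73.5
```

Run:
```python
import numpy as np
from h import *
s=env.get_state();print(s['clock'],s['tcp_pos'])
c=cam('scene');h=cv2.cvtColor(c['pixels'],cv2.COLOR_RGB2HSV);m=cv2.inRange(h,(18,110,90),(32,255,255));n,l,st,ce=cv2.connectedComponentsWithStats(m)
print([(st[i].tolist(),ce[i].round().tolist()) for i in range(1,n) if st[i,4]>30 and 380<ce[i][0]<520])
def a(t):
    t=np.radians(t);d=.205*(1-np.cos(t))+.03*np.sin(t);return np.array([d*.825,d*.565,.205*np.sin(t)+.03*(np.cos(t)-1)])
for k in (60,30):
    print([np.round(np.r_[a(t)-a(k)],4).tolist() for t in np.linspace(k-2.5,k-30,12)])
```

```text
21.8333 [0.4895501  0.3197245  0.28045191]
[([443, 193, 33, 43, 763], [459.0, 212.0]), ([426, 220, 14, 17, 98], [433.0, 227.0])]
[[-0.0069, -0.0047, -0.0035], [-0.0136, -0.0093, -0.0074], [-0.0202, -0.0138, -0.0116], [-0.0266, -0.0182, -0.0162], [-0.0329, -0.0225, -0.0211], [-0.039, -0.0267, -0.0264], [-0.0448, -0.0307, -0.0319], [-0.0505, -0.0346, -0.0378], [-0.056, -0.0383, -0.0439], [-0.0612, -0.0419, -0.0504], [-0.0662, -0.0453, -0.0571], [-0.071, -0.0486, -0.0641]]
[[-0.0045, -0.0031, -0.0072], [-0.0087, -0.006, -0.0147], [-0.0127, -0.0087, -0.0223], [-0.0164, -0.0112, -0.0302], [-0.0198, -0.0135, -0.0382], [-0.0229, -0.0157, -0.0464], [-0.0257, -0.0176, -0.0548], [-0.0282, -0.0193, -0.0633], [-0.0304, -0.0208, -0.072], [-0.0322, -0.0221, -0.0807], [-0.0338, -0.0231, -0.0896], [-0.035, -0.024, -0.0985]]
```

>>> move_arm(moves=[-0.007,-0.005,-0.0035,0,0,-0.0135,-0.0095,-0.0075,0,0,-0.02,-0.014,-0.0115,0,0,-0.0265,-0.018,-0.016,0,0,-0.033,-0.0225,-0.021,0,0,-0.039,-0.0265,-0.0265,0,0,-0.045,-0.0305,-0.032,0,0,-0.0505,-0.0345,-0.038,0,0,-0.056,-0.0385,-0.044,0,0,-0.061,-0.042,-0.0505,0,0,-0.066,-0.0455,-0.057,0,0,-0.071,-0.0485,-0.064,0,0])

```text
clock: 22.88
tcp_pos: [0.4184, 0.2715, 0.2143]
orientation: [0.002, 0.472, 0.882, 0.001]
wrist_force: [-6.4, -9.1, 13.0]
finger_gap: 0.0092
grip_force: 78.1
```

>>> move_arm(moves=[-0.0045,-0.003,-0.007,0,0,-0.0085,-0.006,-0.0145,0,0,-0.0125,-0.0085,-0.022,0,0,-0.0165,-0.011,-0.03,0,0,-0.02,-0.0135,-0.038,0,0,-0.023,-0.0155,-0.0465,0,0,-0.0255,-0.0175,-0.055,0,0,-0.028,-0.0195,-0.063,0,0,-0.0305,-0.021,-0.072,0,0,-0.032,-0.022,-0.08,0,0,-0.034,-0.023,-0.09,0,0,-0.035,-0.024,-0.0985,0,0])

```text
clock: 23.88
tcp_pos: [0.3827, 0.2473, 0.1129]
orientation: [0.001, 0.472, 0.882, -0.0]
wrist_force: [-5.7, -6.7, 4.7]
finger_gap: 0.0089
grip_force: 83.1
```

Bar is back at its starting height. I'll press lightly to the stop, release, rise and go to the moulds.

>>> move_arm(moves=[0,0,-0.003,0,0,0,0,-0.003,0,0,0,0,-0.001,0,0.04,0,0,-0.001,0,0.05,0,0,0,0,0.05,0,0,0.03,0,0.05,0,0,0.07,0,0.05,0,0,0.11,0,0.05,0,-0.005,0.15,0.1,0.05,0,-0.02,0.19,0.2,0.06,0.005,-0.04,0.22,0.3,0.06,0.01,-0.07,0.25,0.4,0.06])

```text
clock: 24.88
tcp_pos: [0.3935, 0.1796, 0.3637]
orientation: [0.002, 0.283, 0.959, 0.002]
wrist_force: [1.1, 0.3, -0.6]
finger_gap: 0.0597
grip_force: 0.0
```

>>> move_arm(moves=[0.005,-0.035,0.02,0.064,0.06,0.01,-0.07,0.02,0.064,0.06,0.015,-0.105,0.02,0.064,0.06,0.02,-0.14,0.02,0.064,0.06,0.025,-0.175,0.02,0.064,0.06,0.03,-0.21,0.02,0.064,0.06,0.035,-0.245,0.02,0.064,0.06,0.04,-0.28,0.02,0.064,0.06,0.045,-0.315,0.02,0.064,0.06,0.05,-0.34,0.02,0.064,0.06,0.05,-0.34,0.02,0.064,0.06,0.05,-0.34,0.02,0.064,0.06])

```text
clock: 25.88
tcp_pos: [0.4433, -0.1626, 0.3805]
orientation: [0.0, 0.257, 0.966, 0.0]
wrist_force: [0.2, -1.0, -0.0]
finger_gap: 0.0603
grip_force: 0.0
```

Run:
```python
from h import *
import pickle
np.set_printoptions(precision=4,suppress=True)
s=env.get_state();print(s['clock'],s['tcp_pos'],s['orientation'],s['joint_pos'])
c=cam('wrist','w10.png');sc=cam('scene','s10.png');sd=cam('side','d10.png');pickle.dump((c,sc,sd),open('w10.pkl','wb'))
g=cv2.cvtColor(sc['pixels'],cv2.COLOR_RGB2HSV);m=cv2.inRange(g,(8,150,130),(16,255,255))
ys,xs=np.where(m[130:170,370:425]);print(xs.min()+370,xs.max()+370,ys.min()+130,ys.max()+130,len(xs))
g0=cv2.cvtColor(pickle.load(open('c0.pkl','rb'))['scene']['pixels'],cv2.COLOR_RGB2HSV);m=cv2.inRange(g0,(8,150,130),(16,255,255))
ys,xs=np.where(m[130:170,370:425]);print(xs.min()+370,xs.max()+370,ys.min()+130,ys.max()+130,len(xs))
```

```text
25.8833 [ 0.4433 -0.1626  0.3805] [0.0003 0.2574 0.9663 0.0003] [-0.5222  0.11    0.132   1.5924  0.0007 -0.0016]
393 399 148 151 2
389 389 152 152 1
```

View pics/w10.png

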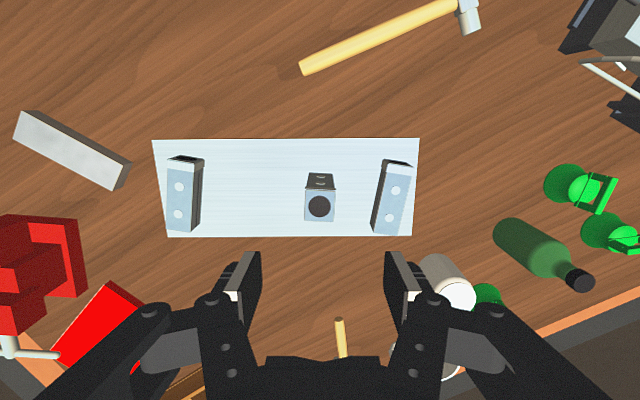

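The wrist view shows mould A lying at (184,193) and mould B at (391,198), both with mouths at the top (toward the robot), and D standing at (319,205). That was my 14th picture, so I'll work from numbers from here.

Run:
```python
from h import *
import pickle
np.set_printoptions(precision=4,suppress=True,linewidth=200)
c,sc,sd=pickle.load(open('w10.pkl','rb'));w1=pickle.load(open('w1.pkl','rb'))
g=cv2.cvtColor(c['pixels'],cv2.COLOR_RGB2GRAY)
for x0,x1 in((158,212),(366,420)):
    print('cols',list(range(x0,x1,3)))
    for y in range(148,244,4): print(y,' '.join('%3d'%v for v in g[y,x0:x1:3]))
# plate corners
for uv in [(152,140),(421,138),(168,238),(413,236)]: print(plane(c,uv,.006))
for uv in [(179,187),(178.5,214),(395,190),(391,218)]: print('spot',plane(c,uv,.05))
for uv in [(398,211),(418,228)]: print('spot w1',plane(w1,uv,.05))
print('spots tri',two(c,(395,190),w1,(398,211)),two(c,(391,218),w1,(418,228)))
```

```text
cols [158, 161, 164, 167, 170, 173, 176, 179, 182, 185, 188, 191, 194, 197, 200, 203, 206, 209]
148 226 228 228 227 229 228 228 228 229 229 232 230 229 229 230 231 230 232
152 228 227 228 228 226 228 227 228 228 228 229 228 229 229 228 228 229 228
156 226 228 228 227 233 240 100  31  31  68 107 190 251 241 233 230 231 228
160 230 230 229 215 196 188 185  79  54  70  51  41  53  77  80  87 234 231
164 232 230 231 231 230 231 231 234 233 232 237 228 113 113 112 103 232 228
168 230 229 230 209 220 235 234 233 231 230 234 229 136 110 110 170 231 229
172 234 228 228 197 195 197 197 198 194 192 196 203  81  90  87 197 232 233
176 246 232 229 196 196 197 200 195 195 197 194 197  74  89  92 220 230 230
180 193 231 233 191 194 196 194 194 197 196 197 203  85  85  90 242 231 231
184 143 228 226 186 199 197 235 234 230 196 195 205  85  83  86 238 228 227
188 114 230 228 193 197 199 236 233 233 200 199 206  87  82  83 241 229 229
192 112 242 234 194 199 196 201 200 203 202 200 204  84  71  77 237 232 230
196 110 223 229 193 201 200 198 202 198 199 198 198  91  67  79 232 229 227
200 120 176 230 
[... 2490 characters left out ...]
0 232 230 230 115 112
232 235 235 234 197 196 199 201 199 198 204 201 235 232 232 232 236 118 115
236 130 134 133 136 134 129 124 124 114 120 132 119 121 120 117 110 106 113
240 114 115 109 113 110 112 114 116 122 108 114 120 113 108 108 119 110 109
[ 0.2872 -0.3864  0.006 ]
[ 0.4986 -0.0108  0.006 ]
[ 0.4354 -0.4703  0.006 ]
[ 0.6468 -0.0936  0.006 ]
spot [ 0.3715 -0.3731  0.05  ]
spot [ 0.4061 -0.4006  0.05  ]
spot [ 0.5402 -0.088   0.05  ]
spot [ 0.5783 -0.1135  0.05  ]
spot w1 [ 0.54   -0.0899  0.05  ]
spot w1 [ 0.5732 -0.1177  0.05  ]
spots tri (array([ 0.5388, -0.0884,  0.0545]), np.float64(0.00020630752088489983)) (array([ 0.5709, -0.1134,  0.0627]), np.float64(0.0036943497880869624))
```

```bash
cat > mm.py <<'E'
from h import *
import pickle
np.set_printoptions(precision=4,suppress=True)
c,sc,sd=pickle.load(open('w10.pkl','rb'))
o=np.array([.467,-.2403]);ey=np.array([.4915,.871]);ex=np.array([.871,-.4915])
def pf(p): d=p[:2]-o; return np.array([d@ex,d@ey])*1000
for n,m,f in [('A',(179.3,162),(177.7,230)),('B',(401,166),(386.3,234))]:
    M,F=plane(c,m,.05),plane(c,f,.05);d=M-F
    print(n,'mouth',M,'foot',F,'len',np.linalg.norm(d),'ang',np.degrees(np.arctan2(d[1],d[0])),'plate mm',pf(M),pf(F),pf((M+F)/2))
for n,l,r in [('A',(165.6,190),(192.3,190)),('B',(382.3,190),(408,190))]:
    print('width',np.linalg.norm(plane(c,l,.05)-plane(c,r,.05)))
# D top
for uv in [(319,206)]: print('D mouth',plane(c,uv,.121),pf(plane(c,uv,.121)))
E
python3 mm.py
```

```text
A mouth [ 0.3409 -0.349   0.05  ] foot [ 0.4271 -0.4184  0.05  ] len 0.11066196919532807 ang 141.19260804025137 plate mm [ -56.4036 -156.677 ] [  52.793  -174.6988] [  -1.8053 -165.6879]
B mouth [ 0.5111 -0.0639  0.05  ] foot [ 0.5991 -0.132   0.05  ] len 0.11129179131505626 ang 142.26283519978998 plate mm [-48.2699 175.3188] [ 61.8676 159.2487] [  6.7988 167.2837]
width 0.040999962913731786
width 0.03950861346722135
D mouth [ 0.4853 -0.1904  0.121 ] [-8.6065 52.4337]
```

>>> move_arm(moves=[-0.015,-0.035,-0.02,-0.08,0.065,-0.03,-0.07,-0.04,-0.157,0.065,-0.045,-0.105,-0.06,-0.157,0.065,-0.06,-0.14,-0.09,-0.157,0.065,-0.08,-0.17,-0.12,-0.157,0.065,-0.0913,-0.1954,-0.15,-0.157,0.065,-0.0913,-0.1954,-0.19,-0.157,0.065,-0.0913,-0.1954,-0.22,-0.157,0.065,-0.0913,-0.1954,-0.24,-0.157,0.065,-0.0913,-0.1954,-0.24,-0.157,0.065])

```text
clock: 26.87
tcp_pos: [0.3496, -0.3528, 0.136]
orientation: [-0.003, 0.331, 0.944, 0.003]
wrist_force: [-0.9, -0.2, -0.8]
finger_gap: 0.0653
grip_force: 0.0
```

Run:
```python
from h import *
import pickle
np.set_printoptions(precision=4,suppress=True,linewidth=200)
s=env.get_state();print(s['clock'],s['tcp_pos'],s['orientation'],s['joint_pos'],s['finger_gap'])
c=cam('wrist','w11.png');pickle.dump(c,open('w11.pkl','wb'))
g=cv2.cvtColor(c['pixels'],cv2.COLOR_RGB2GRAY)
print('cols',list(range(250,400,8)))
for y in range(100,330,8): print(y,' '.join('%3d'%v for v in g[y,250:400:8]))
ctr=np.array([.384,-.3837,.05]);d=np.array([-.779,.627,0]);p=np.array([.627,.779,0])
for a in(.0575,-.0575):
    for b in(.02,-.02): print(proj(c,ctr+a*d+b*p))
```

```text
26.8667 [ 0.3496 -0.3528  0.136 ] [-0.0034  0.3305  0.9438  0.0026] [-0.952   0.2277 -0.3301  1.0216  0.0003 -0.2782] 0.06526111487368182
cols [250, 258, 266, 274, 282, 290, 298, 306, 314, 322, 330, 338, 346, 354, 362, 370, 378, 386, 394]
100  98 100 102 102  97  88  93  96  92  93  96  87  91  95  94  89  92  87  89
108  92 104  93  92  89 101 100  94  92  98 102  92  94  91  93  94  85  94  93
116 104  93  85  95  91  99  99  91  99  99  88  88  92  89  85  89  91  92  97
124  88  87  94  93 103  98  98  97  98  99  85  93  89  90  91  90  99  96  99
132  94  94  95  96 101  98  99  99  99  92  87  93  91  89  95  97  98  95 103
140  97  99  92  97  98 100 100 100  94  90  91  87  86  93  97 100  99 100  71
148 100  97  98  95 101  99  95  91  90  88  91  92  76 197 212 207 209 210 210
156  97  98  99  98  95  96  81 216 209 206 212 211 210 210 211 212 214 212 214
164 103 212 211 205 212 209 204 210 213 213 213 214 213 211 211 209 207 204 208
172 202 211 215 211 212 211 206 209 208 207 204 210 211 208 204 208 211 209 205
180 202 207 208 206 206 212 211 208 209 207 208 206 206 208 2
[... 838 characters left out ...]
 210 211 172 172 175 179 171 171 211 209 209 212 214 214  32
276  32 103  99 215 212 214 171 177 173 176 175 171 210 210 205 206 213 211  37
284  31 105 101 208 211 212 174 171 175 174 174 176 212 214 208 207 210 217  29
292  30 102  91 211 211 209 174 171 161 177 176 173 214 212 213 214 213 211  31
300  36  97  94 158 208 213 176 175 213 213 174 172 212 207 210 216 209 211  32
308  66  92  82  87 206 209 172 175 189 174 176 177 216 210 205 213 212 208 207
316  89  89  96  91 209 214 173 174 170 173 172 174 212 213 212 213 218 170 106
324  80  90  92  93 212 215 170 170 169 170 170 177  88  95  96  97  93  93  90
[344.6461 198.8153]
[290.2518 198.6156]
[341.1941 330.2967]
[293.6455 330.2025]
```

Mould A is centred (cols 295–342, mouth at row 200). Descending, gripping lightly near the mouth.

>>> move_arm(moves=[0,0,-0.035,0,0.065,0,0,-0.07,0,0.065,0,0,-0.1,0,0.065,0,0,-0.1205,0,0.065,0,0,-0.1205,0,0.065,0,0,-0.1205,0,0.02,0,0,-0.1205,0,0.02,0,0,-0.1205,0,0.02,0,0,-0.1205,0,0.02], newtons=30)

```text
clock: 27.67
tcp_pos: [0.353, -0.3584, 0.0228]
orientation: [0.002, 0.331, 0.944, -0.001]
wrist_force: [-0.5, 1.9, 7.7]
finger_gap: 0.0398
grip_force: 31.1
```

>>> move_arm(moves=[0.0,0,0.01,0,0.02,0.0,0,0.02,0,0.02,0.002,-0.002,0.03,0,0.02,0.006,-0.005,0.045,0,0.02,0.012,-0.009,0.06,0,0.02,0.018,-0.014,0.075,0,0.02,0.024,-0.019,0.09,0,0.02,0.03,-0.023,0.105,0,0.02,0.034,-0.026,0.12,0,0.02,0.034,-0.026,0.13,0,0.02,0.034,-0.026,0.13,0,0.02,0.034,-0.026,0.13,0,0.02])

```text
clock: 28.67
tcp_pos: [0.3852, -0.3825, 0.1505]
orientation: [0.0, 0.331, 0.944, -0.0]
wrist_force: [-0.2, 0.8, -5.8]
finger_gap: 0.0397
grip_force: 31.4
```

```bash
cat > st.py <<'E'
from h import *
import sys,pickle
np.set_printoptions(precision=4,suppress=True,linewidth=220)
s=env.get_state();print(s['clock'],s['tcp_pos'],s['orientation'],s['finger_gap'],s['grip_force'],s['wrist_force'],s['ft_torque'])
E
cat > tilt.py <<'E'
from st import *
c=cam('side');w=cam('wrist');sc=cam('scene');pickle.dump((c,w,sc),open('t.pkl','wb'))
p=s['tcp_pos']
# scene gray ROI around expected mould
u,v=proj(sc,p).astype(int);print('scene tcp px',u,v)
g=cv2.cvtColor(sc['pixels'],cv2.COLOR_RGB2GRAY)
for y in range(v-16,v+44,2): print(y,' '.join('%3d'%q for q in g[y,u-30:u+36:3]))
E
python3 tilt.py
```

```text
28.6667 [ 0.3852 -0.3825  0.1505] [ 0.0002  0.3311  0.9436 -0.0001] 0.03970698818687304 31.445998549461365 [-0.1713  0.7558 -5.7925] [0.1615 0.1803 0.0323]
scene tcp px 212 136
120  83  86 115 139 149 126  46  38  56  45  44 124 105  83  83  83  83  84  84  84  85  85
122  81 119 153 151 152 146  45  40  39  43  36  77 132  87  79  80  81  81  81  82  83  82
124  82  98 153 151 149 150 100  38  58  44  39  50 108 113  65  83  81  80  81  80  79  81
126  82  89 157 151 148 148 151  49  48  41  79  66  62  76  59  83  83  83  83  82  81  82
128  86  86 161 153 153 151 157  94  80  73  48  81  38  51  64  89  88  87  87  85  86  85
130  87  87 117 157 156 156 155 109 112 138  66 141  38  45  66  87  88  87  86  88  90  93
132  86  84  86 158 156 156 159 143 149 145 120  65  35  50  67  86  86  88  88  92  92  93
134  87  85  85 158 156 156 149 147 170 153 134  43  39  55  85  90  90  91  91  92  93  92
136  93  93  92 136 155 150 146 147 153 146 130  65  39  75  87  86  87  87  86  86  87  87
138  90  91  90 100 152 147 147 147 147 133  75  80  43  70  91  89  89  88  89  89  88  89
140
[... 1136 characters left out ...]
 171 172 171 171 171 171 170 170 171 172 172 171 171 171
166  85  86  87  87  86  88  89 148 172 173 171 171 172 171 171 171 169 170 172 172 171 170
168  82  82  83  83  84  84 122 171 173 172 172 171 170 172 171 172 171 170 170 172 173 171
170  78  78  79  79  81  93 167 173 172 172 172 172 171 170 171 172 171 172 171 171 171 172
172  83  82  82  82  85 152 172 172 174 173 173 173 173 173 172 171 171 171 173 172 171 170
174  87  86  86  85 118 176 173 173 173 174 174 173 172 173 173 171 172 172 172 172 172 170
176  84  86  85  86  87 149 176 174 174 173 174 174 173 173 173 173 172 172 172 173 171 172
178  83  83  82  83  81  82 129 172 176 175 174 174 174 173 172 173 174 172 172 172 171 171
```

At 30 N the mould hangs on without turning. I'll lower so the foot has little to fall and ease the grip to 20 N.

>>> move_arm(moves=[0,0,-0.015,0,0.02,0,0,-0.03,0,0.02,0,0,-0.042,0,0.02,0,0,-0.042,0,0.02,0,0,-0.042,0,0.02,0,0,-0.042,0,0.02,0,0,-0.042,0,0.02,0,0,-0.042,0,0.02], newtons=20)

```text
clock: 29.48
tcp_pos: [0.3858, -0.3831, 0.1088]
orientation: [0.001, 0.331, 0.944, -0.0]
wrist_force: [-0.3, -0.1, -4.5]
finger_gap: 0.0397
grip_force: 31.5
```

```bash
python3 tilt.py
```

```text
29.4833 [ 0.3858 -0.3831  0.1088] [ 0.0007  0.331   0.9436 -0.0004] 0.039684270499162885 31.45728349685669 [-0.3075 -0.0942 -4.4675] [ 0.0124  0.1277 -0.0363]
scene tcp px 214 145
129  86 109 156 155 155 130  48  35  57  44  44 115  86  88  87  87  87  87  87  86  88  90
131  86  84 152 156 156 152  48  38  38  44  39  85 127  86  87  87  87  87  88  92  92  94
133  85  84 140 157 155 157 121  48  51  45  37  51 117 104  76  89  89  89  91  91  91  92
135  90  88 129 155 156 156 158  84  46  41  58  61  71  86  63  87  89  88  89  91  92  92
137  91  92  92 155 158 159 160 140  74  75  52  75  43  53  66  87  86  87  86  86  88  86
139  92  90  90 150 159 161 161 157 121 137  63 140  38  49  72  90  89  88  90  88  89  88
141  89  89  88 127 156 160 160 152 150 146 102  67  38  50  78  89  89  89  88  88  88  88
143  90  90  90 110 158 157 149 146 170 152 131  46  40  63  84  86  86  87  88  87  88  89
145  90  90  89  88 154 151 146 146 152 145 126  66  40  79  90  88  85  88  85  84  83  83
147  85  86  85  85 139 147 147 146 148 129  75  79  43 119 146  97  87  88  88  86  87  86

[... 1139 characters left out ...]
 174 173 172 172 173 172 171 171 172 171 172 171 171 169
175  87  86  86  86 167 175 174 173 173 174 174 173 172 173 174 172 171 172 172 171 171 169
177  83  83  83  83  87 152 175 174 174 173 175 174 173 172 174 174 173 171 172 172 171 171
179  83  82  83  84  84  85 129 173 175 174 173 173 174 173 172 172 174 172 172 172 172 171
181  84  85  87  89  89  89  87 114 167 176 174 174 173 174 172 172 172 173 173 171 172 171
183  88  88  86  87  87  87  88  86  96 154 175 173 173 172 173 172 172 173 174 172 172 172
185  88  88  89  89  88  88  88  87  87  90 148 175 173 172 173 172 172 172 172 174 173 172
187  86  88  88  90  87  88  88  87  88  87  87 129 171 173 171 172 171 170 171 171 173 173
```

The grip reading stayed at 31 N. I'll ease it by commanding an opening just under the mould's width.

>>> move_arm(moves=[0,0,0,0,0.038,0,0,0,0,0.039,0,0,0,0,0.0393,0,0,0,0,0.0393], newtons=20)

```text
clock: 29.97
tcp_pos: [0.3854, -0.3826, 0.1079]
orientation: [0.0, 0.331, 0.944, 0.0]
wrist_force: [-0.5, -0.1, -3.8]
finger_gap: 0.0398
grip_force: 31.5
```

>>> move_arm(moves=[0,0,0,0,0.04,0,0,0,0,0.0402], newtons=20)

```text
clock: 30.13
tcp_pos: [0.3858, -0.3831, 0.1084]
orientation: [0.001, 0.331, 0.944, -0.0]
wrist_force: [-0.5, 0.4, -0.0]
finger_gap: 0.0402
grip_force: 0.4
```

```bash
python3 st.py
```

```text
30.1333 [ 0.3858 -0.3831  0.1084] [ 0.0006  0.331   0.9436 -0.0004] 0.04017791463919579 0.3820372000336647 [-0.4684  0.4259 -0.0138] [ 0.0428 -0.0788  0.0235]
```

>>> move_arm(moves=[0,0,0,0,0.03,0,0,0,0,0.03,0,0,0,0,0.03,0,0,0,0,0.03], newtons=20)

```text
clock: 30.47
tcp_pos: [0.3856, -0.3828, 0.1084]
orientation: [0.0, 0.331, 0.944, -0.0]
wrist_force: [-0.3, 1.5, 1.0]
finger_gap: 0.0395
grip_force: 21.0
```

```bash
python3 tilt.py
```

```text
30.4667 [ 0.3856 -0.3828  0.1084] [ 0.0004  0.331   0.9436 -0.0002] 0.039498803252597074 21.00134164094925 [-0.2876  1.4874  1.0447] [ 0.1119  0.0124 -0.0034]
scene tcp px 215 145
129  87 137 156 156 155  93  48  37  61  38  54 118  85  87  87  88  87  86  85  87  89  91
131  86  97 158 156 155 130  40  37  43  39  42 116 113  84  88  87  88  86  89  92  94  91
133  85  83 157 156 157 155 103  37  52  43  37  64 128  86  86  88  88  89  92  92  93  92
135  90  87 158 155 156 156 158  45  45  44  58  59  86  71  82  87  88  88  90  91  90  92
137  92  91 116 157 159 160 159 122  66  40  54  51  44  48  84  86  87  86  85  86  86  87
139  92  92  93 160 159 162 161 147  45  39  49  65  39  47  87  90  90  88  89  88  88  89
141  89  90  86 157 159 160 161 158  48  43  45  51  37  46  88  88  89  90  89  87  87  87
143  90  90  89 140 158 157 160 162  76 139  74  41  44  69  85  85  85  87  87  87  86  88
145  91  90  89 107 159 158 153 113 109 169 136  52  44  92  87  86  87  86  85  85  83  82
147  86  85  86  84 143 107  84  83 120 161 156  66  46 152 128  89  87  88  88  87  86  86

[... 1139 characters left out ...]
  69  82 167 173 173 173 171 171 172 172 172 172 170 171
175  85  86  86 107 172 172 149  84  67 116 174 173 172 173 173 172 172 172 172 172 171 169
177  83  82  82  80 102 169 175 162 130 160 175 175 173 173 173 173 172 172 172 172 171 171
179  83  83  82  83  84  93 151 176 176 175 174 174 174 173 172 173 174 171 173 171 171 171
181  86  86  87  88  88  89  87 135 173 175 174 173 173 174 172 172 173 174 171 172 171 171
183  86  86  86  87  87  87  87  85 112 169 175 173 173 173 173 173 172 173 173 172 172 171
185  88  87  89  89  88  87  87  87  86 104 168 174 173 172 172 172 172 171 173 174 174 172
187  86  87  87  89  87  88  88  88  88  88  91 149 174 172 171 172 172 171 171 172 174 173
```

Run:
```python
from h import *
import pickle
np.set_printoptions(precision=4,suppress=True)
sd,w,sc=pickle.load(open('t.pkl','rb'))
d=np.array([-.779,.627,0]);x0=np.array([.3856,-.3828,0])
for px in [(198,174),(204,177),(209,177),(215,172)]:
    p=plane(sc,px,.006);print(px,p,'along mouth-dir',(p-x0)@d)
# predicted foot pixels for vertical / tilts: grip point body (x=41..,z=24)
h=np.array([0,0,1.])
pr=np.array([.627,.779,0])
for phi in (45,60,75,90):
    t=np.radians(phi);bx=np.cos(t)*d+np.sin(t)*h;bz=-np.sin(t)*d+np.cos(t)*h
    o=np.array([.3856,-.3828,.119])-.041*bx-.024*bz
    print(phi,[proj(sc,o-.0575*bx+z*bz+y*pr).round(0).tolist() for z in(0,.044) for y in(-.02,.02)],'lowz',(o-.0575*bx)[2])
```

```text
(198, 174) [ 0.4301 -0.4558  0.006 ] along mouth-dir -0.08047837061232564
(204, 177) [ 0.4434 -0.4311  0.006 ] along mouth-dir -0.07532903368780393
(209, 177) [ 0.4426 -0.4131  0.006 ] along mouth-dir -0.0634222583445325
(215, 172) [ 0.4178 -0.3963  0.006 ] along mouth-dir -0.03349153327291061
45 [[204.0, 166.0], [211.0, 171.0], [195.0, 165.0], [203.0, 170.0]] lowz 0.032379419304647925
60 [[210.0, 164.0], [217.0, 170.0], [200.0, 166.0], [208.0, 172.0]] lowz 0.021696497727232776
75 [[216.0, 161.0], [223.0, 166.0], [206.0, 165.0], [213.0, 171.0]] lowz 0.017644649028066256
90 [[221.0, 157.0], [228.0, 162.0], [212.0, 163.0], [219.0, 169.0]] lowz 0.020499999999999984
```

```bash
cat > sp.py <<'E'
from h import *
np.set_printoptions(precision=4,suppress=True)
def onplane(c,uv,p0,n):
    o,r=ray(c,uv);return o+r*((p0-o)@n)/(r@n)
def rep(c,s1,s2,p0,d):
    n=np.array([-d[1],d[0],0]);A,B=onplane(c,s1,p0,n),onplane(c,s2,p0,n);v=A-B
    phi=np.degrees(np.arctan2(v[2],v@d));t=np.radians(phi);h=np.array([0,0,1.])
    bx=np.cos(t)*d+np.sin(t)*h;bz=-np.sin(t)*d+np.cos(t)*h
    o=(A-.0164*bx+B+.0278*bx)/2-.044*bz
    g=p0-o
    print('spots',A,B,'sep',np.linalg.norm(v),'phi',phi,'grip in body x,z',g@bx,g@bz,'low edge z',(o-.0575*bx)[2],(o-.0575*bx+.044*bz)[2],'foot c',o-.0575*bx+.022*bz)
E
python3 - <<'E'
from sp import *
import pickle
sd,w,sc=pickle.load(open('t.pkl','rb'))
g=cv2.cvtColor(sc['pixels'],cv2.COLOR_RGB2GRAY)
print(g[150:158,203:216]);print(g[160:171,196:210])
d=np.array([-.779,.627,0])
rep(sc,(209,154.3),(203.3,166),np.array([.3856,-.3828,.1194]),d)
E
```

```text
[[ 81  79  81  92 113 136 140 141 141 139 139 145 150]
 [ 82  79  82 100 125 138 141 140 139 140 139 140 141]
 [ 82  84  92 116 138 143 144 145 142 139 139 140 136]
 [ 85  89 105 129 142 149 157 156 148 141 140 141 131]
 [ 87  97 121 140 147 157 165 163 152 143 140 138 123]
 [ 90 108 131 142 147 159 167 163 151 143 139 132 106]
 [ 98 119 137 141 144 153 159 154 145 141 138 121  89]
 [109 131 141 142 142 146 147 142 141 141 130 103  79]]
[[ 91  92  92  92  92 103 125 139 142 143 142 143 142 142]
 [ 90  91  92  92  97 113 135 141 142 142 142 143 142 143]
 [ 92  90  92  92 103 124 139 143 142 142 142 143 142 142]
 [ 91  90  90  97 115 133 143 146 146 143 143 144 143 140]
 [ 89  89  92 107 129 143 151 156 155 149 144 144 142 136]
 [ 89  89  98 121 141 149 157 165 162 152 144 143 140 124]
 [ 87  89 105 130 143 148 157 166 163 150 144 143 133 108]
 [ 84  93 119 139 143 145 153 161 157 146 142 141 126  92]
 [ 86 106 130 142 143 143 146 151 148 145 142 133 107  82]
 [ 95 121 141 142 141 142 142 144 144 144 141 123  91  77]
 [103 128 142 142 141 141 142 142 143 143 132 105  81  75]]
spots [ 0.4104 -0.4027  0.0898] [ 0.4369 -0.4241  0.0574] sep 0.04698601873124556 phi 43.5321045714143 grip in body x,z 0.0612346783433796 0.04355620074564081 low edge z 0.0060424471966163615 0.03794194344555984 foot c [ 0.4411 -0.4275  0.022 ]
```

The spots give the state: the mould is at 44° with its lower foot edge on the plate, and the fingertips hold its upper corner. Lifting from there should let it swing upright.

>>> move_arm(moves=[0,0,0.006,0,0.03,0,0,0.012,0,0.03,0,0,0.02,0,0.03,0,0,0.03,0,0.03,0,0,0.03,0,0.03,0,0,0.03,0,0.03])

```text
clock: 31.12
tcp_pos: [0.3859, -0.3833, 0.1389]
orientation: [0.001, 0.331, 0.944, -0.001]
wrist_force: [0.8, -0.3, -4.0]
finger_gap: 0.0393
grip_force: 20.8
```

```bash
cat > spots.py <<'E'
from sp import *
import pickle
s=env.get_state();print(s['clock'],s['tcp_pos'],s['finger_gap'],s['grip_force'],s['wrist_force'],s['ft_torque'])
sc=cam('scene');sd=cam('side');pickle.dump((sc,sd),open('t2.pkl','wb'))
def blobs(c,x0,x1,y0,y1):
    g=cv2.cvtColor(c['pixels'],cv2.COLOR_RGB2GRAY).astype(np.float32)
    th=cv2.morphologyEx(g,cv2.MORPH_TOPHAT,cv2.getStructuringElement(cv2.MORPH_ELLIPSE,(9,9)))[y0:y1,x0:x1]
    n,l,st,ce=cv2.connectedComponentsWithStats((th>9).astype(np.uint8))
    return [(np.round(ce[i]+[x0,y0],1).tolist(),int(st[i,4]),float(th[l==i].max())) for i in range(1,n) if st[i,4]>=5]
if __name__=='__main__':
    u,v=proj(sc,s['tcp_pos']).astype(int);print(u,v)
    for b in blobs(sc,u-28,u+25,v-10,v+45): print(b)
E
python3 spots.py
```

```text
31.1167 [ 0.3859 -0.3833  0.1389] 0.03933563503471016 20.805518925189972 [ 0.8058 -0.2672 -4.0379] [0.0795 0.0939 0.031 ]
213 139
([205.3, 131.0], 7, 72.0)
([214.1, 131.0], 26, 29.0)
([211.1, 139.3], 39, 51.0)
([222.9, 142.1], 8, 31.0)
([218.8, 145.2], 6, 16.0)
([197.0, 146.7], 7, 45.0)
([225.1, 147.3], 17, 57.0)
([202.6, 162.5], 234, 71.0)
```

Run:
```python
from h import *
import pickle
sc,sd=pickle.load(open('t2.pkl','rb'))
g=cv2.cvtColor(sc['pixels'],cv2.COLOR_RGB2GRAY)
print('cols 192..')
for y in range(136,176): print(y,' '.join('%3d'%q for q in g[y,192:226]))
```

```text
cols 192..
136 152 155 156 157 157 156 156 156 157 156 159 159 155 138  96  58  64  89  95  84  73  63  48  44  42  39  39  44  50  55  61  72  82  86
137 144 155 157 158 159 160 160 160 160 159 159 159 156 146 114  80 103 137 143 133 118  95  60  45  41  42  39  42  52  64  75  86  90  89
138 131 154 159 159 159 160 161 161 161 161 161 159 157 153 135 110 130 158 162 155 144 121  82  60  50  45  39  42  63  81  87  90  91  89
139 120 149 160 160 159 160 160 161 162 161 162 161 160 158 148 138 148 162 165 164 158 140 105  79  58  44  40  44  59  79  88  90  89  89
140 101 135 157 159 158 158 159 161 161 161 162 162 162 162 156 148 147 157 163 165 164 149 118  85  64  45  42  42  55  78  94  93  89  90
141  91 127 158 159 157 158 159 160 160 160 160 162 163 162 155 144 140 146 156 162 163 155 130  95  74  51  42  44  56  87 108 103  93  90
142  94 128 157 160 157 158 158 159 158 158 159 161 161 158 151 141 137 138 144 153 160 160 143 105  78  54  44  46  61  92 116 114 101  92
143  91 109 139 158 159 158 159 158 157 158 158 160 160 154 145 139 138 136 137 142 149 154 147 116  85  62  
[... 3810 characters left out ...]

171  80  80  81  82  95 123 150 167 173 173 171 167 161 155 149 145 135 128 129 139 159 170 173 172 173 173 173 172 172 171 171 171 171 172
172  81  81  85 101 128 151 168 173 173 172 173 173 172 171 172 171 169 167 167 168 171 173 172 172 172 173 173 173 173 173 173 172 172 171
173  83  85 102 134 159 170 174 173 173 173 173 173 173 174 174 174 175 175 174 174 172 172 173 172 173 173 173 173 173 173 173 174 172 173
174  84  91 119 156 173 175 175 173 174 174 173 173 173 173 173 173 174 175 175 175 174 173 173 173 173 172 172 172 173 173 173 173 173 173
175  84  88 107 144 167 171 176 175 175 175 173 174 173 173 172 173 173 173 174 175 175 174 174 174 173 173 173 172 173 174 173 172 173 173
```

It's held at 44° by pad friction, and the upright torque is near the slip limit. Short vertical jerks with the light grip should ratchet the foot down.

>>> move_arm(moves=[0,0,0.04,0,0.03,0,0,0.04,0,0.03,0,0,0.0,0,0.03,0,0,0.0,0,0.03,0,0,0.04,0,0.03,0,0,0.0,0,0.03,0,0,0.04,0,0.03,0,0,0.0,0,0.03,0,0,0.04,0,0.03,0,0,0.04,0,0.03,0,0,0.04,0,0.03])

```text
clock: 32.13
tcp_pos: [0.3852, -0.3823, 0.1779]
orientation: [0.0, 0.331, 0.944, 0.0]
wrist_force: [1.8, -1.0, -3.1]
finger_gap: 0.039
grip_force: 22.2
```

```bash
cat > gr.py <<'E'
from spots import *
u,v=proj(sc,s['tcp_pos']).astype(int);print('u0',u-26)
g=cv2.cvtColor(sc['pixels'],cv2.COLOR_RGB2GRAY)
for y in range(v-6,v+36): print(y,' '.join('%3d'%q for q in g[y,u-26:u+16]))
E
python3 gr.py
```

```text
32.1333 [ 0.3852 -0.3823  0.1779] 0.0390379272876209 22.24764972925186 [ 1.7608 -0.9635 -3.0816] [-0.3706 -0.3762  0.0171]
u0 185
124  97 129 151 154 153 152 151 151 150 149 149 149 150 151 143 119  88  79  74  55  39  36  36  36  37  41  43  53  65  64  47  36  37  39  42  40  40  56  75  82  81  82
125  88 122 153 156 153 152 150 149 149 148 149 149 150 153 151 135 103  82  74  61  41  36  36  38  37  38  37  47  57  55  43  35  37  43  47  44  40  59  75  80  81  81
126  88 123 153 157 153 151 151 151 149 148 148 148 150 152 153 150 131  97  80  68  47  36  36  37  40  45  41  43  46  46  41  36  39  49  55  51  50  62  79  83  83  83
127  85 106 140 159 157 153 152 151 151 150 150 148 150 150 156 163 158 118  85  73  52  40  38  52  72  85  77  54  43  42  38  38  42  49  54  62  79  90  88  88  87  87
128  85  96 134 161 158 155 154 153 153 154 152 151 152 152 155 158 157 135  98  76  58  41  51  82 116 131 119  78  48  42  39  38  40  41  50  78 110 123 111  97  90  89
129  87  90 109 137 154 157 156 155 155 156 156 155 154 154 155 157 163 155 110  80  64  49  69 105 132 141 12
[... 5553 characters left out ...]
 171 171 171
162  92  91  92  92  92  92  91  92  92  91  92  94  92  91  92  91  91  91  90  88  94 115 141 160 170 173 172 170 167 166 167 171 172 172 171 171 170 170 170 170 171 170
163  91  91  91  91  91  91  91  93  92  91  89  92  91  92  91  92  92  91  92  96 120 151 169 172 172 172 172 172 172 172 171 171 171 170 171 172 170 170 169 170 169 170
164  89  88  90  90  90  89  89  90  89  90  90  90  89  91  90  90  88  90  97 118 149 172 176 173 171 172 172 171 172 172 171 171 171 171 170 171 171 171 170 170 169 169
165  87  87  88  87  87  88  88  86  88  89  89  90  89  89  89  88  89  95 119 147 165 174 173 172 172 172 171 171 170 171 171 172 171 171 171 171 170 171 171 170 170 170
```

The jerks worked and the mould now hangs near vertical. Checking its angle.

Run:
```python
from sp import *
import pickle
sc,sd=pickle.load(open('t2.pkl','rb'))
rep(sc,(210.7,140.5),(210.3,151.8),np.array([.3852,-.3823,.1889]),np.array([-.779,.627,0]))
```

```text
spots [ 0.3943 -0.3897  0.1414] [ 0.4047 -0.398   0.0966] sep 0.04677778933900017 phi 73.57520362475364 grip in body x,z 0.06652307053236482 0.04615376554018139 low edge z 0.056887819096574845 0.06932910952944435 foot c [ 0.3945 -0.3898  0.0631]
```

>>> move_arm(moves=[-0.003,0.002,0,0.05,0.03,-0.006,0.004,-0.01,0.1,0.03,-0.0095,0.0055,-0.02,0.164,0.03,-0.0095,0.0055,-0.03,0.164,0.03,-0.0095,0.0055,-0.04,0.164,0.03,-0.0095,0.0055,-0.046,0.164,0.03,-0.0095,0.0055,-0.05,0.164,0.03,-0.0095,0.0055,-0.053,0.164,0.03,-0.0095,0.0055,-0.055,0.164,0.03,-0.0095,0.0055,-0.057,0.164,0.03,-0.0095,0.0055,-0.057,0.164,0.03])

```text
clock: 33.15
tcp_pos: [0.3801, -0.381, 0.1263]
orientation: [0.006, 0.253, 0.968, -0.003]
wrist_force: [1.2, 1.5, 18.5]
finger_gap: 0.0395
grip_force: 25.0
```

```bash
python3 gr.py | cut -c1-190
```

```text
33.15 [ 0.3801 -0.381   0.1263] 0.039528157325507116 25.04856526851654 [ 1.2101  1.5457 18.4947] [ 0.5038 -0.4958 -0.0331]
u0 188
134  83  93 129 157 158 155 155 156 156 157 157 156 157 158 159 157 141 105  95  96  61  37  35  41  60  72  64  49  44  53  69  69  56  41  37  38  41  42  46  67  85  89
135  87  95 129 159 159 156 155 156 156 156 155 156 156 157 158 158 149 119  83  68  46  37  35  39  53  73  77  62  45  46  55  60  50  41  40  41  48  50  52  68  84  88
136  92  93 109 136 152 156 156 157 157 157 157 157 157 158 159 159 155 137  98  67  47  35  35  38  51  79  96  89  58  42  46  47  43  39  37  42  57  68  76  80  85  85
137  90  89  92 116 144 156 158 158 159 160 160 160 160 160 160 159 157 147 117  80  52  37  39  47  70 101 121 111  71  45  41  43  41  39  39  55  81 106 116 105  91  86
138  91  90  89 101 132 154 159 159 160 160 161 162 162 162 160 158 158 154 136 100  63  41  50  80 109 128 130 107  68  48  45  40  44  46  49  80 117 135 137 122  99  89
139  91  92  89  92 119 150 160 160 160 160 160 161 162 162 162 161 160 158 149 121  81  51  70 111 135 142 13
[... 5553 characters left out ...]
 172 173 173
172  82  82  81  82  82  82  86 101 127 152 167 173 172 172 172 173 173 174 174 174 174 173 173 173 173 173 173 172 172 173 173 173 173 173 173 173 172 171 172 171 172 172
173  84  84  84  84  84  85 104 134 160 170 174 174 173 173 173 173 173 173 174 174 175 174 173 173 173 172 173 173 173 173 173 173 174 174 174 174 172 172 172 171 171 171
174  85  86  87  86  86  91 119 155 174 176 175 174 174 174 174 173 173 173 173 174 174 175 175 175 174 173 173 173 173 173 173 173 173 173 173 174 173 174 173 172 171 172
175  85  87  86  85  85  86 108 142 166 172 175 176 175 175 174 174 173 173 173 173 173 174 175 175 175 174 174 174 173 173 173 172 172 173 173 173 173 173 173 173 173 173
```

Run:
```python
from sp import *
import pickle
sc,sd=pickle.load(open('t2.pkl','rb'))
rep(sc,(215.3,149.7),(215.8,160.8),np.array([.3801,-.381,.1373]),np.array([-.871,.4915,0]))
```

```text
spots [ 0.3873 -0.385   0.0899] [ 0.3967 -0.3904  0.0429] sep 0.048224273626157124 phi 76.956084666787 grip in body x,z 0.06643506356863883 0.04668970304271478 low edge z 0.006025024370247385 0.015955728047543576 foot c [ 0.3835 -0.3829  0.011 ]
```

>>> move_arm(moves=[0.004,-0.002,0.001,0,0.03,0.008,-0.0045,0.001,0,0.03,0.012,-0.0065,0.001,0,0.03,0.016,-0.009,0.001,0,0.03,0.02,-0.011,0.0,0,0.03,0.023,-0.013,0,0,0.03,0.023,-0.013,0,0,0.03])

```text
clock: 33.83
tcp_pos: [0.4003, -0.3912, 0.1216]
orientation: [0.001, 0.253, 0.968, -0.001]
wrist_force: [0.8, -0.5, 6.3]
finger_gap: 0.0391
grip_force: 24.4
```

```bash
cat > auto.py <<'E'
from spots import *
import sys
# find spot pair on the dark/light face: candidates from tophat, pick pair 8..14 px apart mostly vertical
def find(c,p,off=(-25,22,-6,40)):
    u,v=proj(c,p).astype(int)
    g=cv2.GaussianBlur(cv2.cvtColor(c['pixels'],cv2.COLOR_RGB2GRAY).astype(np.float32),(0,0),1)
    th=g-cv2.GaussianBlur(g,(0,0),3.)
    sub=th[v+off[2]:v+off[3],u+off[0]:u+off[1]]
    mx=(sub==cv2.dilate(sub,np.ones((5,5))))&(sub>1.5)
    ys,xs=np.where(mx)
    return [(int(x+u+off[0]),int(y+v+off[2]),round(float(sub[y,x]),1),round(float(g[y+v+off[2],x+u+off[0]]))) for y,x in zip(ys,xs)]
print(find(sc,s['tcp_pos']))
E
python3 auto.py
```

```text
33.8333 [ 0.4003 -0.3912  0.1216] 0.03906160246910924 24.36933070421219 [ 0.7953 -0.4846  6.2831] [-0.0213 -0.1353 -0.0436]
[(199, 139, 29.1, 157), (214, 139, 16.1, 76), (221, 143, 29.7, 106), (201, 144, 33.6, 154), (210, 144, 46.3, 131), (227, 149, 37.4, 158), (207, 154, 2.1, 87), (213, 154, 4.3, 81), (229, 157, 21.2, 167), (186, 159, 1.9, 92), (210, 162, 35.6, 162), (227, 168, 18.3, 167), (216, 170, 19.1, 165), (186, 174, 2.0, 86), (197, 174, 37.3, 168), (206, 179, 20.3, 170), (215, 184, 20.7, 168)]
```

Run:
```python
from h import *
import pickle
sc,sd=pickle.load(open('t2.pkl','rb'))
g=cv2.cvtColor(sc['pixels'],cv2.COLOR_RGB2GRAY)
print('cols 203')
for y in range(140,178): print(y,' '.join('%3d'%q for q in g[y,203:233]))
```

```text
cols 203
140  78  47  34  37  38  51  73  82  67  46  52  64  65  50  41  39  40  46  52  66  85  92  91  90  90  89  89  90  89  89
141  81  46  35  37  38  55  87 106  91  54  42  47  48  43  39  38  44  57  77 102 113 105  91  89  89  88  89  89  90  88
142  95  57  38  36  50  81 116 130 107  63  41  40  41  40  38  39  52  80 109 127 123 105  93  88  88  88  87  89  89  88
143 120  75  42  43  80 117 140 139 115  73  49  44  42  42  40  47  79 109 123 117 103  94  87  84  86  85  86  86  85  85
144 141  98  52  55 100 135 145 144 128  97  69  56  47  41  43  57  96 119 111  97  88  86  85  84  86  85  85  85  86  84
145 139 107  61  52  84 115 131 141 138 122  93  75  58  43  42  50  72  92  93  86  83  80  85  88  87  87  88  87  87  87
146 104  86  66  61  74  88 100 112 125 123 103  84  65  46  40  45  55  74  84  82  79  84  98 106  97  91  88  87  87  87
147  83  80  81  81  80  79  80  87  94  92  87  82  74  50  42  43  54  70  78  77  75  90 123 140 129 112  97  90  88  87
148  83  84  83  84  81  77  75  77  80  79  78  80  76  56  44  48  58  68  73  73  74  88 129 160
[... 2920 characters left out ...]
 173 172 172 172 173 174 174 173 172 172 173 172 172 171 171 172 172 172 173 172
173 172 173 172 173 175 175 174 174 173 173 173 173 173 173 173 173 173 174 174 174 173 173 173 172 172 172 171 172 173 173
174 173 173 173 173 173 174 175 175 174 173 173 173 173 173 172 173 173 173 173 173 174 174 173 173 172 172 172 172 172 172
175 174 173 173 174 173 173 174 175 176 175 175 174 173 173 173 173 173 173 173 173 173 174 174 173 173 173 172 172 172 172
176 174 175 174 174 174 174 174 174 174 175 176 175 175 174 173 174 173 173 173 173 173 173 174 173 174 173 173 173 172 172
177 176 175 175 176 175 174 174 174 174 174 174 175 174 175 175 174 173 173 173 173 173 173 173 173 174 174 174 174 173 173
```

Run:
```python
from sp import *
import pickle
sc,sd=pickle.load(open('t2.pkl','rb'))
rep(sc,(213,153.8),(215.2,162.6),np.array([.4003,-.3912,.1326]),np.array([-.871,.4915,0]))
# reference: vertical line pixel slope here
for z in(.07,.03): print(proj(sc,[.40,-.391,z]))
p=.022*np.array([.871,-.4915,0])
c=np.array([.384,-.3832,0])
for a in(1,-1):
  for b in(1,-1): print('upright foot corner',proj(sc,c+a*p+b*.02*np.array([.4915,.871,0])+[0,0,.006]))
```

```text
spots [ 0.4012 -0.3917  0.0834] [ 0.4021 -0.3922  0.0392] sep 0.044203916367130676 phi 88.6536737375106 grip in body x,z 0.06564939955688895 0.04411098786316316 low edge z 0.008448180276437442 0.0094819894821967 foot c [ 0.3836 -0.3818  0.009 ]
[214.0023 156.2017]
[216.1365 163.9222]
upright foot corner [220.6234 171.2015]
upright foot corner [212.1966 166.8815]
upright foot corner [228.4061 163.6379]
upright foot corner [220.03  159.434]
```

Mould A is upright (≈89°) at its place. I'll release and rise straight up, then go above mould B.

>>> move_arm(moves=[0.001,-0.0005,0,0,0.03,0.001,-0.0005,0,0,0.06,0.001,-0.0005,0,0,0.065,0.001,-0.0005,0.0,0,0.065,0.001,-0.0005,0.03,0,0.065,0.001,-0.0005,0.07,0,0.065,0.001,-0.0005,0.11,0,0.065,0.001,-0.0005,0.13,0,0.065])

```text
clock: 34.6
tcp_pos: [0.4004, -0.3914, 0.2552]
orientation: [0.002, 0.253, 0.968, -0.001]
wrist_force: [0.6, -0.5, 1.3]
finger_gap: 0.065
grip_force: 0.0
```

Run:
```python
from sp import *
import pickle
s=env.get_state();print(s['clock'],s['tcp_pos'])
sc=cam('scene');w=cam('wrist');pickle.dump((sc,w),open('t3.pkl','wb'))
g=cv2.cvtColor(sc['pixels'],cv2.COLOR_RGB2GRAY)
print('cols 207')
for y in range(140,174): print(y,' '.join('%3d'%q for q in g[y,203:233]))
```

```text
34.6 [ 0.4004 -0.3914  0.2552]
cols 207
140 163 162 161 158 141 110  92  95 102 113 116 108 105 110 119 127 132 128 114 102  92  90  89  90  90  90  90  89  89  90
141 162 164 163 161 156 136 107 105 106  93  77  66  63  66  76  97 125 141 138 126 109  96  91  88  90  89  90  89  90  89
142 161 162 162 163 170 163 132 116 101  68  51  47  49  48  52  72 112 141 145 139 126 104  91  88  89  87  89  89  88  89
143 161 162 162 164 166 160 145 126  88  56  48  50  50  50  52  70 111 139 143 132 111  95  87  84  86  85  85  84  85  86
144 162 161 158 159 161 152 145 130  94  60  50  50  51  52  66  91 123 139 130 111  94  87  87  86  86  86  87  85  85  86
145 153 149 134 131 141 143 144 136 114  88  74  67  71  80 100 120 134 129 112  94  87  89  92  90  87  87  87  88  88  87
146 110 107  98  96 106 119 133 141 136 127 115 107 110 121 132 132 126 111  93  85  82  96 113 109  99  91  89  88  88  88
147  84  83  85  84  85  91 103 120 134 140 141 140 140 140 132 118 101  91  83  78  79 106 136 143 130 112  97  90  88  87
148  82  83  83  83  80  77  81  89 104 120 136 144 142 134 116  98 
[... 2455 characters left out ...]
 167 152 124  97  78  70  68  71  72  76  93 123 150 167 173 172 172 172 172 171
169 172 172 171 173 173 174 173 173 173 173 173 170 160 142 120  97  81  72  77  95 128 155 169 172 172 172 172 172 172 172
170 173 174 172 172 172 173 173 173 173 173 173 173 173 168 160 142 121 102 101 127 156 170 173 173 172 172 172 172 172 172
171 173 174 174 174 173 173 173 173 173 173 172 173 173 174 173 170 161 148 143 157 169 172 172 173 173 173 173 172 172 172
172 173 173 174 174 174 174 173 173 173 173 173 173 173 173 174 174 174 171 169 171 173 172 172 172 172 172 172 173 172 173
173 173 173 173 174 175 175 174 174 174 174 173 173 173 173 173 174 174 174 174 174 174 173 172 172 172 171 172 172 173 174
```

Mould A stands alone, with its mouth visible on top at scene (215,142). Now mould B.

>>> move_arm(moves=[0.0095,0.027,0,-0.05,0.065,0.019,0.054,0,-0.1,0.065,0.0285,0.081,0,-0.147,0.065,0.038,0.108,0,-0.147,0.065,0.0475,0.135,0,-0.147,0.065,0.057,0.162,0,-0.147,0.065,0.0665,0.19,0,-0.147,0.065,0.076,0.217,0,-0.147,0.065,0.0855,0.244,0,-0.147,0.065,0.095,0.271,-0.02,-0.147,0.065,0.1045,0.298,-0.05,-0.147,0.065,0.114,0.325,-0.08,-0.147,0.065])

```text
clock: 35.7
tcp_pos: [0.514, -0.0642, 0.1694]
orientation: [0.0, 0.323, 0.946, 0.0]
wrist_force: [-0.2, -0.0, -0.1]
finger_gap: 0.0651
grip_force: 0.0
```

>>> move_arm(moves=[0,0,-0.02,0,0.065,0,0,-0.02,0,0.065,0,0,-0.02,0,0.065])

```text
clock: 35.95
tcp_pos: [0.5121, -0.0649, 0.149]
orientation: [-0.002, 0.323, 0.947, -0.0]
wrist_force: [-0.1, -0.0, 0.8]
finger_gap: 0.0651
grip_force: 0.0
```

Run:
```python
from h import *
import pickle
np.set_printoptions(precision=4,suppress=True,linewidth=200)
s=env.get_state();print(s['clock'],s['tcp_pos'],s['orientation'],s['joint_pos'],s['finger_gap'])
c=cam('wrist','w12.png');pickle.dump(c,open('w12.pkl','wb'))
g=cv2.cvtColor(c['pixels'],cv2.COLOR_RGB2GRAY)
print('cols',list(range(250,400,6)))
for y in range(170,350,6): print(y,' '.join('%3d'%v for v in g[y,250:400:6]))
ctr=np.array([.555,-.098,.05]);d=np.array([-.791,.612,0]);p=np.array([.612,.791,0])
for a in(.0575,-.0575):
    for b in(.02,-.02): print(proj(c,ctr+a*d+b*p))
```

```text
35.95 [ 0.5121 -0.0649  0.149 ] [-0.0025  0.3227  0.9465 -0.0002] [-0.2815  0.2505 -0.2658  1.0594 -0.0002  0.3755] 0.06507585821264839
cols [250, 256, 262, 268, 274, 280, 286, 292, 298, 304, 310, 316, 322, 328, 334, 340, 346, 352, 358, 364, 370, 376, 382, 388, 394]
170 232 231 231 233 233 231 230 230 230 232 230 228 228 227 228 230 228 228 228 108 104 108 112 116 113
176 227 229 230 228 230 229 228 230 231 230 229 228 229 231 232 230 230 229 228 103 104 111 109 108 103
182 230 232 231 226 227 228 230 230 228 227 227 231 231 233 231 230 226 227 229 115 116 108 103 103 107
188 228 226 225 226 230 230 231 230 230 228 230 231 233 233 232 231 229 227 228 112 102 107 109 107 109
194 230 229 229 230 231 231 231 230 207  73  28  28  31  22  46  75 232 228 230 103 105 107 107 110 106
200 228 232 230 229 229 229 230 229  69  80  42  22  22  23  52  73 214 230 227  81 108 101 110 108 102
206 231 231 230 230 229 229 229 233 184 187 186 189 180 180 180 181 107 233 230 182 111 102 103  97 113
212 231 231 231 228 226 225 227 227 232 233 232 230 232 234 231 229 232 232 231 228 111 103  99 113 113
2
[... 1666 characters left out ...]
 231 231 232 230 230 230 233 233 196 200 196 201 194 200 198 200 125 109 107 108 107 105 116 113 113
320 231 231 230 230 234 234 216 153 198 196 194 194 196 194 199 197 107 114 108 107 116 108 116 103 100
326 109 103 114 118 111 111 109 112 186 190 194 193 196 201 201 182 110 109 115 110 109 108 105 111 104
332 107 115 113 107 108 113 110 113 105 112 110 110 113 102 108 109 115 110 105 109 104 108 109 108 103
338 121 109 109 114 113 114 105 103 112 111 115 105 102 105 111 117 105 106 106 112 108 107 104 106 102
344 108 104 113 110 114 103 114 109 109 114 104 106 115 112 111 100 105 110 104 107 106 113 103 100  97
[347.0863 203.7294]
[295.9434 203.5996]
[343.8197 327.442 ]
[298.8401 327.3065]
```

Mould B is exactly where predicted (cols 297–345, mouth row 204). This time I'll pinch just its top mouth corner at 20 N, then lift.

>>> move_arm(moves=[0,0,-0.035,0,0.065,0,0,-0.07,0,0.065,0,0,-0.1,0,0.065,0,0,-0.107,0,0.065,0,0,-0.107,0,0.03,0,0,-0.107,0,0.03,0,0,-0.107,0,0.03,0,0,-0.107,0,0.03,0,0,-0.1,0,0.03,0,0,-0.085,0,0.03,0,0,-0.06,0,0.03,0,0,-0.03,0,0.03], newtons=20)

```text
clock: 37.0
tcp_pos: [0.5123, -0.0648, 0.121]
orientation: [-0.002, 0.323, 0.946, 0.0]
wrist_force: [0.3, 0.1, -4.8]
finger_gap: 0.0395
grip_force: 20.8
```

```bash
cat > view.py <<'E'
from spots import *
u,v=proj(sc,s['tcp_pos']).astype(int);print('u0',u-30,'tcp',u,v)
g=cv2.cvtColor(sc['pixels'],cv2.COLOR_RGB2GRAY)
for y in range(v-2,v+44): print(y,' '.join('%3d'%q for q in g[y,u-30:u+14]))
E
python3 view.py
```

```text
37.0 [ 0.5123 -0.0648  0.121 ] 0.03947827157374427 20.764306783676147 [ 0.3467  0.1222 -4.7602] [ 0.2071  0.128  -0.0028]
u0 272 tcp 302 173
171  79  77  78  93 108 105  93  84  84  82  83  83  85  84  85  85  86  86  86  85  86  84  81  74  63  57  96 137 152 150 140 123  97  68  49  45  50  53  52  45  41  39  43  45
172  74  74  81 108 137 141 126 108  95  87  85  84  85  83  84  83  84  82  82  83  83  82  82  77  67  71 116 154 165 163 158 145 121  89  59  47  47  45  46  40  40  40  48  55
173  69  73  80 107 144 163 159 146 131 119 102  90  85  85  84  85  84  84  83  83  84  84  82  80  74  86 130 159 167 167 166 160 147 116  77  51  43  43  42  39  43  46  55  66
174  65  73  79 106 146 168 170 168 165 158 137 119 101  88  84  83  83  84  85  84  83  83  83  83  84 104 135 154 162 165 167 166 161 139  93  62  48  42  44  42  52  63  70  77
175  66  73  80 104 143 166 171 171 172 171 167 158 138 119 100  88  83  83  82  83  82  83  82  84  96 118 136 146 151 158 163 166 164 146  99  70  56  41  42  48  64  82  83  80
176  67  74  77  97 138 165 171 170 170 172 172 171 167 158
[... 6620 characters left out ...]
 175 175 174 174 174 174 174 174 175 174 175 175 173 173 173 173 172 173 173 173 173 173 173 174 173 170 158 129  96  87  89  88  88  88  90  88  88  88  88  89
214 176 176 176 175 176 175 175 174 173 174 174 174 174 174 174 173 174 174 173 173 173 172 172 172 172 173 174 174 173 163 138 106  90  90  90  91  89  90  89  90  89  89  88  88
215 168 173 176 176 176 176 175 175 174 174 174 174 174 174 174 174 174 173 174 173 173 172 173 172 172 172 173 175 168 142 111  95  94  94  94  93  93  94  92  93  94  92  93  93
216 137 155 168 174 176 176 175 174 174 174 175 174 174 173 175 173 174 174 174 173 173 173 173 172 172 173 173 171 156 116  91  90  92  92  92  91  92  93  93  93  93  93  94  93
```

B is already swinging down (spots at (298,183) and (291,195)). Raising and jerking as before.

>>> move_arm(moves=[0,0,0.03,0,0.03,0,0,0.06,0,0.03,0,0,0.02,0,0.03,0,0,0.02,0,0.03,0,0,0.06,0,0.03,0,0,0.02,0,0.03,0,0,0.06,0,0.03,0,0,0.02,0,0.03,0,0,0.06,0,0.03,0,0,0.06,0,0.03,0,0,0.06,0,0.03])

```text
clock: 38.02
tcp_pos: [0.5133, -0.0652, 0.1805]
orientation: [-0.0, 0.323, 0.946, 0.0]
wrist_force: [2.6, -1.2, -3.7]
finger_gap: 0.0387
grip_force: 23.2
```

```bash
sed -i 's/v-2,v+44/v+8,v+44/; s/u-30:u+14/u-24:u+10/; s/u-30,/u-24,/' view.py; python3 view.py
```

```text
38.0167 [ 0.5133 -0.0652  0.1805] 0.03870009131994391 23.24238359928131 [ 2.5565 -1.1588 -3.6791] [-0.279  -0.4768 -0.0342]
u0 277 tcp 301 161
169  88  86  87  87  87  88  88  88  87  87  87  87  88  87  87  87  86  86  88  93 102 106 113 122 123 117 106 101 100  93  81  73  70  68
170  88  85  86  86  87  86  87  87  87  88  88  88  88  88  88  87  87  88  89  96 102 106 114 122 125 120 108 101 100  93  78  73  71  68
171 105  92  84  83  83  83  84  85  84  84  86  84  86  84  85  86  85  85  91  98 103 105 112 119 121 115 105 102  99  89  77  73  68  67
172 141 127 108  95  89  85  85  84  84  83  84  82  83  82  82  82  82  83  90 100 103 104 106 112 113 111 105 102  96  85  76  73  69  68
173 163 159 146 131 119 101  91  85  85  84  85  85  84  84  85  83  83  86  93 102 103 102 104 107 106 105 103 102  94  82  75  72  68  70
174 169 171 168 165 157 139 119  99  89  84  84  83  84  84  84  83  83  86  94 102 103 103 103 105 103 105 103 102  93  79  74  70  67  72
175 167 171 172 172 171 167 158 139 118 100  88  83  82  83  83  82  83  88  96 102 103 104 104 104 104 104 103 100  
[... 3382 characters left out ...]

200 173 171 171 171 171 171 172 172 172 172 171 171 172 171 171 171 171 170 170 170 170 170 170 170 170 171 171 172 173 173 172 172 171 171
201 173 172 172 172 171 170 171 172 172 172 172 172 172 171 171 171 171 171 171 171 171 170 170 170 170 170 171 171 172 173 172 172 173 172
202 172 173 172 173 171 172 171 170 170 171 172 172 171 172 171 171 171 172 171 172 172 171 171 170 171 170 170 171 171 171 171 173 174 171
203 173 173 172 172 173 172 172 171 170 170 170 171 172 172 171 171 171 171 171 171 172 172 172 171 171 170 170 170 170 170 171 172 174 167
204 173 173 173 172 172 174 173 172 172 171 171 171 171 172 172 172 172 173 172 172 172 172 171 172 172 172 171 171 170 171 170 173 172 155
```

Spots at (300.8,169.8) and (298,181.3).

Run:
```python
from sp import *
import pickle
sc,sd=pickle.load(open('t2.pkl','rb'))
rep(sc,(300.8,169.9),(298,181.3),np.array([.5133,-.0652,.1915]),np.array([-.791,.612,0]))
```

```text
spots [ 0.5192 -0.0697  0.1454] [ 0.5322 -0.0798  0.1037] sep 0.044845719485931274 phi 68.47449487833117 grip in body x,z 0.06234689650473651 0.05401205316376554 low edge z 0.060194053622647396 0.07633832964932671 foot c [ 0.5245 -0.0739  0.0683]
```

>>> move_arm(moves=[0.007,-0.008,0,0.05,0.03,0.014,-0.016,0,0.1,0.03,0.021,-0.0235,-0.005,0.147,0.03,0.021,-0.0235,-0.015,0.147,0.03,0.021,-0.0235,-0.025,0.147,0.03,0.021,-0.0235,-0.035,0.147,0.03,0.021,-0.0235,-0.043,0.147,0.03,0.021,-0.0235,-0.05,0.147,0.03,0.021,-0.0235,-0.055,0.147,0.03,0.021,-0.0235,-0.056,0.147,0.03])

```text
clock: 38.95
tcp_pos: [0.5357, -0.0893, 0.1254]
orientation: [0.001, 0.253, 0.968, -0.0]
wrist_force: [-0.4, -0.4, 3.6]
finger_gap: 0.039
grip_force: 23.7
```

```bash
sed -i 's/v+8,v+44/v+8,v+34/' view.py; python3 view.py
```

```text
38.95 [ 0.5357 -0.0893  0.1254] 0.03900115693801497 23.67632657289505 [-0.448  -0.3582  3.6295] [-0.1175  0.1012 -0.0116]
u0 270 tcp 294 177
185  77  76  70  67  75  74  89 132 166 170 170 171 171 172 172 171 171 171 168 153 117 100 104 116 119 109 101  98  97  94  84  76  70  69
186  78  76  71  68  72  75  92 134 166 172 171 170 171 171 172 172 171 172 167 150 115  99 105 116 120 114 106  99  97  93  83  75  69  68
187  77  76  72  68  69  83 111 147 169 172 171 170 170 170 171 171 172 171 164 140 109  99 103 111 117 115 107  99  97  92  81  75  69  67
188  77  77  74  69  76 110 144 166 173 172 172 171 171 171 170 171 171 171 162 137 107  99 100 105 111 110 103 100  98  91  78  74  72  67
189  77  78  75  79 105 143 166 173 172 172 172 171 171 171 171 171 171 169 158 129 104  98  99 102 103 102 100 100  99  92  79  74  71  70
190  77  76  84 108 142 165 173 172 173 172 172 172 171 171 171 171 172 169 155 124 101  98 100 100 100 100 101  99 100  91  79  71  68  69
191  76  85 111 144 165 172 172 172 171 172 172 172 172 172 171 172 172 169 156 123 101  99  99 100 100 100  99 100  97
[... 1980 characters left out ...]

206 174 175 175 174 173 173 173 173 173 172 173 172 172 173 173 174 173 173 173 173 172 172 170 167 158 145 138 148 164 171 171 172 172 172
207 173 173 175 174 174 174 174 173 173 173 172 172 172 173 173 173 174 173 173 173 174 173 172 172 171 167 166 169 173 173 173 173 172 171
208 173 173 174 173 175 175 174 174 174 173 173 173 173 172 174 173 173 173 173 174 174 173 174 173 171 172 172 172 172 172 172 172 172 172
209 173 173 173 173 173 174 174 175 174 174 173 173 172 173 173 173 173 173 173 174 173 173 174 173 172 172 171 172 172 171 172 173 172 173
210 174 174 174 174 173 174 174 175 176 175 176 175 174 174 173 172 173 173 173 173 173 173 174 174 173 173 173 172 172 172 172 172 172 173
```

Run:
```python
from sp import *
import pickle
sc,sd=pickle.load(open('t2.pkl','rb'))
rep(sc,(293.9,185.9),(292.9,197.0),np.array([.5357,-.0893,.1364]),np.array([-.871,.4915,0]))
```

```text
spots [ 0.5424 -0.0931  0.0917] [ 0.5517 -0.0983  0.0447] sep 0.04817809023670536 phi 77.22262163597273 grip in body x,z 0.06371999167577311 0.046402456808040206 low edge z 0.007919280859187125 0.017650473535401147 foot c [ 0.5383 -0.0908  0.0128]
```

>>> move_arm(moves=[0.0,0.0,0.008,0,0.03,0.0095,-0.0055,0.008,0,0.03,0.0095,-0.0055,0.004,0,0.03,0.0095,-0.0055,-0.002,0,0.03,0.0095,-0.0055,-0.003,0,0.03,0.0135,-0.008,-0.003,0,0.03,0.0175,-0.01,-0.003,0,0.03,0.0215,-0.0125,-0.003,0,0.03,0.0255,-0.0145,-0.003,0,0.03,0.0295,-0.017,-0.0035,0,0.03,0.0325,-0.0185,-0.0035,0,0.03,0.0325,-0.0185,-0.0035,0,0.03])

```text
clock: 40.05
tcp_pos: [0.5682, -0.1079, 0.1216]
orientation: [0.001, 0.253, 0.968, 0.0]
wrist_force: [-0.0, 0.3, 5.4]
finger_gap: 0.0388
grip_force: 25.2
```

```bash
python3 view.py
```

```text
40.05 [ 0.5682 -0.1079  0.1216] 0.038824952649572544 25.219893157482147 [-0.0421  0.3287  5.4094] [ 0.1607 -0.0246  0.0021]
u0 264 tcp 288 185
193 172 169 161 146 119 101 117 146 166 174 172 172 171 171 171 171 171 171 169 161 132  93  81  86  95  96  90  82  79  83  81  76  74  68
194 174 174 173 169 157 144 151 167 173 173 172 173 172 170 170 170 170 171 169 161 132  91  80  86  91  94  91  83  79  80  80  75  74  70
195 173 173 174 173 172 169 170 173 174 173 172 172 172 172 171 171 170 171 171 160 134  93  80  79  86  89  87  80  81  81  80  75  75  72
196 172 173 173 173 173 174 173 173 172 172 172 171 171 172 171 170 171 170 170 161 133  93  79  80  82  82  82  80  81  81  80  76  75  72
197 172 172 171 171 172 172 173 172 172 172 172 172 171 171 171 171 171 172 170 161 131  93  79  80  80  82  81  80  81  82  80  76  75  70
198 172 172 172 172 171 171 172 173 173 173 172 172 171 172 171 171 171 172 171 161 133  93  80  80  81  80  81  80  81  81  80  77  74  71
199 172 172 173 173 172 171 171 171 172 172 172 172 172 171 171 171 171 172 171 161 133  94  80  79  81  80  81  81  
[... 1982 characters left out ...]

214  89  89  94 107 128 150 165 172 176 176 175 176 175 174 173 175 174 174 174 174 173 174 175 174 174 174 174 173 173 173 173 172 172 173
215  91  90  89  88  94 108 130 154 168 173 176 176 176 176 175 175 174 174 174 173 173 174 174 174 174 174 173 174 172 173 172 172 172 172
216  89  89  89  90  87  88  96 115 137 154 167 173 177 176 175 175 174 174 174 174 174 174 173 173 174 173 173 173 173 173 172 172 172 172
217  88  89  89  90  89  89  88  91  98 113 134 154 167 173 176 176 174 174 173 174 173 175 173 173 173 173 174 173 173 173 173 173 173 173
218  89  90  91  91  90  91  89  89  88  89  97 114 133 154 169 176 176 175 175 174 174 174 174 173 173 173 173 174 173 173 174 173 173 169
```

Run:
```python
from sp import *
import pickle
sc,sd=pickle.load(open('t2.pkl','rb'))
print(cv2.cvtColor(sc['pixels'],cv2.COLOR_RGB2GRAY)[188:196,284:295])
for y in(192.2,192.8):rep(sc,(288.8,y),(288.8,202.6),np.array([.5682,-.1079,.1326]),np.array([-.871,.4915,0]))
```

```text
[[132  92  79  81  83  86  88  83  76  78  63]
 [133  91  80  80  79  80  82  77  77  79  66]
 [133  93  78  79  80  80  79  77  80  81  69]
 [133  92  78  80  84  87  81  80  81  84  79]
 [133  94  79  85  95  97  86  82  79  83  81]
 [132  93  81  86  95  96  90  82  79  83  81]
 [132  91  80  86  91  94  91  83  79  80  80]
 [134  93  80  79  86  89  87  80  81  81  80]]
spots [ 0.5677 -0.1076  0.089 ] [ 0.5726 -0.1104  0.0402] sep 0.049155950206512956 phi 83.42989906153245 grip in body x,z 0.062124699654389416 0.049570555843294464 low edge z 0.008089121203816399 0.01312354647382083 foot c [ 0.5563 -0.1012  0.0106]
spots [ 0.568  -0.1078  0.0862] [ 0.5726 -0.1104  0.0402] sep 0.0463811004888909 phi 83.42989906153255 grip in body x,z 0.0635121264494943 0.04957055584329426 low edge z 0.0067108061832245325 0.011745231453228885 foot c [ 0.5564 -0.1012  0.0092]
```

>>> move_arm(moves=[0.003,-0.0015,0,0,0.03,0.003,-0.0015,0,0,0.05,0.003,-0.0015,0,0,0.065,0.003,-0.0015,0.0,0,0.065,0.003,-0.0015,0.03,0,0.065,0.003,-0.0015,0.07,0,0.065,-0.02,0.012,0.11,0,0.065,-0.05,0.0,0.15,0,0.065,-0.08,-0.02,0.19,0,0.065,-0.1,-0.05,0.22,0,0.065,-0.11,-0.08,0.24,0,0.065,-0.12,-0.09,0.25,0,0.065])

```text
clock: 41.15
tcp_pos: [0.447, -0.1972, 0.3723]
orientation: [0.001, 0.252, 0.968, -0.0]
wrist_force: [1.5, -0.7, -0.0]
finger_gap: 0.0654
grip_force: 0.0
```

```bash
cat > mouths.py <<'E'
from h import *
import pickle
np.set_printoptions(precision=4,suppress=True,linewidth=200)
s=env.get_state();print(s['clock'],s['tcp_pos'])
w=cam('wrist');sc=cam('scene');sd=cam('side');pickle.dump((w,sc,sd),open('t4.pkl','wb'))
o=np.array([.467,-.2403]);ey=np.array([.4915,.871]);ex=np.array([.871,-.4915])
def pf(p): d=p[:2]-o; return np.array([d@ex,d@ey])*1000
def mouth(c,guess,r=22):
    u,v=proj(c,guess);u,v=int(round(u)),int(round(v))
    if not(r<u<640-r and r<v<400-r): return None
    g=cv2.cvtColor(c['pixels'],cv2.COLOR_RGB2GRAY)[v-r:v+r,u-r:u+r]
    n,l,st,ce=cv2.connectedComponentsWithStats((g<60).astype(np.uint8))
    k=[(st[i].tolist(),(ce[i]+[u-r,v-r])) for i in range(1,n) if st[i,4]>8]
    return [(a,b,plane(c,b,.121)[:2],pf(plane(c,b,.121))) for a,b in k]
for n,py in(('A',-165),('D',54),('B',165)):
    gs=np.r_[o+py/1000*ey,.121]
    for cn,c,r in(('wrist',w,30),('scene',sc,9),('side',sd,12)):
        print(n,cn,proj(c,gs).round(),mouth(c,gs,r))
E
python3 mouths.py
```

```text
41.15 [ 0.447  -0.1972  0.3723]
A wrist [172. 198.] [([20, 23, 3, 7, 9], array([163.2222, 193.8889]), array([ 0.3759, -0.3897]), array([  -5.9087, -174.8681])), ([23, 36, 9, 4, 13], array([169.6154, 205.3846]), array([ 0.3923, -0.392 ]), array([   9.4978, -168.8418]))]
A scene [214. 143.] [([7, 8, 6, 3, 16], array([214.5, 143. ]), array([ 0.3854, -0.3822]), array([  -1.3404, -163.7641]))]
A side [440. 159.] []
D wrist [342. 199.] []
D scene [265. 168.] [([7, 5, 6, 4, 19], array([265.8421, 165.6842]), array([ 0.4836, -0.1904]), array([-10.0763,  51.6618]))]
D side [388. 178.] []
B wrist [428. 200.] []
B scene [292. 181.] [([5, 10, 6, 5, 24], array([290.3333, 183.875 ]), array([ 0.559 , -0.1014]), array([ 11.8978, 166.2368]))]
B side [357. 189.] []
```

All three stand. B is 12 mm off the middle line, so I'll regrip it upright and shift it about 11 mm.

>>> move_arm(moves=[0.03,0.025,0,0,0.07,0.06,0.05,0,0,0.07,0.09,0.075,-0.02,0,0.07,0.112,0.096,-0.05,0,0.07,0.112,0.096,-0.09,0,0.07,0.112,0.096,-0.13,0,0.07,0.112,0.096,-0.17,0,0.07,0.112,0.096,-0.19,0,0.07,0.112,0.096,-0.19,0,0.07])

```text
clock: 42.05
tcp_pos: [0.5556, -0.0979, 0.1732]
orientation: [-0.007, 0.252, 0.968, 0.001]
wrist_force: [-1.2, 1.2, 0.9]
finger_gap: 0.0703
grip_force: 0.0
```

Run:
```python
from h import *
np.set_printoptions(precision=4,suppress=True,linewidth=200)
s=env.get_state();print(s['clock'],s['tcp_pos'],s['orientation'])
w=cam('wrist');g=cv2.cvtColor(w['pixels'],cv2.COLOR_RGB2GRAY)
p=proj(w,[.559,-.1014,.121]);print(p)
u,v=p.astype(int)
print('cols',u-70)
for y in range(v-60,min(v+60,398),6): print(y,' '.join('%3d'%q for q in g[y,u-70:u+71:5]))
```

```text
42.05 [ 0.5556 -0.0979  0.1732] [-0.0066  0.2517  0.9678  0.0006]
[318.9202 236.9966]
cols 248
176 221 222 224 223 225 225 225 225 223 222 228  74  74  70  69  68  71  67  66 225 225 225 223 225  92 110 108 107 112
182 227 227 226 228 228 227 227 226 227 228 134  78  79  79 153 153  75  78  75 226 225 226 225 224  95 112 112 112 110
188 223 223 225 224 225 225 225 227 224 228  72  80  79  78  78  75  82  78  77  77 231 230 231 229 109 113 105 105 116
194 228 227 225 226 227 227 227 227 227 217  77  75  77 176 170 191 128  78  71  73 231 230 227 229 106 108 117 120 118
200 226 225 226 224 226 226 227 226 230  65  73  74  77  76  76  74  74  72  75  77 237 227 227 226 115 122 113 114 108
206 228 228 227 227 227 229 228 227 143 161 139 135 134 133 135 135 135 129 136 131 134 230 228 227 113 113 109 117 113
212 227 226 228 227 227 229 229 230 141 192 191 192 188 188 187 191 187 189 193 191 190 230 230 232 110 119 119 114 109
218 228 230 229 229 229 229 230 230 139 193 191 190 189 192 187 196 193 190 190 189 188 229 230 229 119 112 107 113 113
224 224 226 225 227 224 226 227 225 154 189 1
[... 694 characters left out ...]
 108 106 103 106 161 183 189 190 143  50  56  53  91 188 189 185 170 115 111 110 101 109 108 109 108
266  33 112 109 113 109 106 112 107 173 192 185 188 189 186 189 185 190 182 187 187 175 101 102 112 110 108 112 109 107
272  39 105 106 115 108 108 114 110 123 145 144 151 150 147 154 145 148 149 147 141 156 111 109 105 111 104 103 102 109
278  28 113 109 104 112 104 103 107 112 109 110 115 106 105 104 106 100 113 114 108 107 110 109 106 107 107 105 104 106
284  36 109 112  97 104 109 106 111 107 109 105 106 107 105 111 110 112 107 103 111 100 106 109 107 106  98 100 104  98
290  28 102 105 105 109 106 104 103 102 101 110 108 109 110 109 106 105 104 109 107 105 108 102 105 108 104  96 103 101
```

>>> move_arm(moves=[0.002,-0.0015,-0.03,0,0.07,0.002,-0.0015,-0.06,0,0.07,0.002,-0.0015,-0.09,0,0.07,0.002,-0.0015,-0.094,0,0.07,0.002,-0.0015,-0.094,0,0.03,0.002,-0.0015,-0.094,0,0.03,0.002,-0.0015,-0.094,0,0.03,0.002,-0.0015,-0.094,0,0.03,0.002,-0.0015,-0.087,0,0.03,-0.004,0.002,-0.086,0,0.03,-0.01,0.0055,-0.086,0,0.03,-0.01,0.0055,-0.086,0,0.03], newtons=50)

```text
clock: 43.1
tcp_pos: [0.5477, -0.094, 0.0943]
orientation: [-0.001, 0.252, 0.968, 0.0]
wrist_force: [-0.2, 0.5, -3.9]
finger_gap: 0.0394
grip_force: 51.0
```

>>> move_arm(moves=[0,0,-0.004,0,0.03,0,0,-0.0075,0,0.03,0,0,-0.009,0,0.03,0,0,-0.009,0,0.03,0,0,-0.009,0,0.05,0,0,-0.009,0,0.07,0,0,-0.009,0,0.07,0,0,0.03,0,0.07,0,0,0.07,0,0.07,-0.01,0,0.11,0,0.07,-0.04,-0.02,0.15,0,0.07,-0.07,-0.05,0.19,0,0.07])

```text
clock: 44.1
tcp_pos: [0.4951, -0.1306, 0.2665]
orientation: [0.001, 0.251, 0.968, 0.0]
wrist_force: [-0.2, -1.2, 0.5]
finger_gap: 0.0701
grip_force: 0.0
```

```bash
sed -i 's/g<60/g<76/' mouths.py; python3 mouths.py
python3 - <<'E'
from h import *
import pickle
w,sc,sd=pickle.load(open('t4.pkl','rb'));c0=pickle.load(open('c0.pkl','rb'))
for n,c in(('scene',sc),('scene0',c0['scene'])):
    h=cv2.cvtColor(c['pixels'],cv2.COLOR_RGB2HSV);m=cv2.inRange(h,(18,110,90),(32,255,255));k,l,st,ce=cv2.connectedComponentsWithStats(m)
    print(n,[(st[i].tolist()) for i in range(1,k) if st[i,4]>30 and 300<ce[i][0]<520 and 160<ce[i][1]<300])
# change image in pan, bottle, can areas
for nm,(x0,y0,x1,y1) in dict(pan=(378,130,470,205),bottle=(325,215,350,258),can=(278,222,304,258)).items():
    d=np.abs(sc['pixels'][y0:y1,x0:x1].astype(int)-c0['scene']['pixels'][y0:y1,x0:x1]).mean(2);print(nm,d.mean(),(d>25).mean())
E
```

```text
44.1 [ 0.4951 -0.1306  0.2665]
A wrist [ 33. 219.] [([27, 0, 29, 3, 63], array([ 45.9206, 190.0794]), array([ 0.3703, -0.3526]), array([ -29.0814, -145.3162])), ([16, 18, 17, 25, 273], array([ 26.7106, 219.0806]), array([ 0.3827, -0.3889]), array([  -0.3839, -170.889 ]))]
A scene [214. 143.] [([7, 7, 7, 5, 25], array([214.64, 143.  ]), array([ 0.3853, -0.3818]), array([  -1.5981, -163.3507])), ([3, 15, 7, 3, 13], array([210.3077, 150.2308]), array([ 0.4207, -0.3898]), array([  33.1384, -152.9304])), ([13, 14, 5, 4, 12], array([220.5833, 150.0833]), array([ 0.4185, -0.3547]), array([  13.9236, -123.4617]))]
A side [440. 159.] [([18, 0, 6, 9, 41], array([448.9756, 150.4878]), array([ 0.3728, -0.4672]), array([  29.4155, -243.9136])), ([9, 6, 15, 8, 27], array([443.3704, 156.1111]), array([ 0.3808, -0.414 ]), array([  10.3189, -193.6256]))]
D wrist [263. 221.] [([12, 8, 21, 28, 429], array([255.4569, 212.6783]), array([ 0.483 , -0.1951]), array([-8.2321, 47.2205]))]
D scene [265. 168.] [([7, 5, 7, 5, 29], array([265.8276, 165.8966]), array([ 0.4846, -0.1903]), array([-9.2818, 52.1954]))
[... 338 characters left out ...]
B wrist [379. 222.] [([2, 0, 2, 12, 15], array([351.2, 196.8]), array([ 0.5132, -0.1087]), array([-24.4488, 137.3067])), ([17, 14, 24, 28, 496], array([377.7923, 219.621 ]), array([ 0.5456, -0.097 ]), array([ -1.9869, 163.4352]))]
B scene [292. 181.] [([7, 7, 7, 5, 31], array([293., 181.]), array([ 0.5465, -0.0939]), array([ -2.6959, 166.5601]))]
B side [357. 189.] [([9, 12, 8, 3, 18], array([357.5, 190. ]), array([ 0.5456, -0.0935]), array([ -3.7324, 166.4906]))]
scene [[443, 193, 27, 21, 367], [426, 218, 32, 24, 482]]
scene0 [[349, 174, 26, 46, 740], [310, 190, 20, 31, 384]]
pan 4.028888888888889 0.03289855072463768
bottle 1.2077519379844959 0.0074418604651162795
can 0.7289886039886039 0.0
```

Moulds are at −1, −9 (D, untouched) and −2.5 mm from the middle line, and the bottle and can are unchanged. I'll check the box contents and pan level from above with the wrist camera.

>>> move_arm(moves=[0,0.02,0.03,0,0.06,0,0.05,0.06,0,0.06,0.0,0.08,0.09,0,0.06,0,0.115,0.11,0,0.06,0,0.15,0.13,0,0.06,0.005,0.19,0.14,0,0.06,0.01,0.23,0.14,0,0.06,0.015,0.27,0.14,0,0.06,0.02,0.31,0.14,0,0.06,0.025,0.35,0.14,0,0.06,0.03,0.38,0.14,0,0.06,0.03,0.38,0.14,0,0.06])

```text
clock: 45.25
tcp_pos: [0.5253, 0.2549, 0.401]
orientation: [-0.002, 0.25, 0.968, -0.0]
wrist_force: [-1.1, -0.4, 0.3]
finger_gap: 0.06
grip_force: 0.0
```

Run:
```python
from h import *
import pickle
np.set_printoptions(precision=4,suppress=True,linewidth=200)
s=env.get_state();print(s['clock'],s['tcp_pos'],s['wrist_force'])
w=cam('wrist','w13.png');sd=cam('side');sc=cam('scene');pickle.dump((w,sc,sd),open('t5.pkl','wb'))
c0=pickle.load(open('c0.pkl','rb'))
def yel(c,lo=(18,110,60)):
    h=cv2.cvtColor(c['pixels'],cv2.COLOR_RGB2HSV);m=cv2.inRange(h,lo,(33,255,255))
    k,l,st,ce=cv2.connectedComponentsWithStats(m);return [(st[i].tolist(),ce[i].round().tolist()) for i in range(1,k) if st[i,4]>60]
for a in yel(w): print('w',a,plane(w,a[1],.03))
for a in yel(sd): print('side',a)
for n,c in(('now',sd),('0',c0['side'])):
    h=cv2.cvtColor(c['pixels'],cv2.COLOR_RGB2HSV);m=cv2.inRange(h,(8,120,90),(16,255,255))[260:325,355:392]
    ys,xs=np.where(m);print(n,len(xs),xs.mean()+355,ys.mean()+260,ys.min()+260,ys.max()+260)
h=cv2.cvtColor(w['pixels'],cv2.COLOR_RGB2HSV);m=cv2.inRange(h,(8,150,130),(16,255,255))
k,l,st,ce=cv2.connectedComponentsWithStats(m)
for i in np.argsort(-st[1:,4])[:2]+1: print('orange',st[i],ce[i],plane(w,ce[i],.122))
c=np.array([.490,.321]);ex=np.array([.827,.562]);ey=np.array([-.562,.827])
for x,y in((20,-118),(20,118),(220,118),(220,-118)):
    pass
for x in(82,275):
    for y in(-115,115): print('box corner px',x,y,proj(w,np.r_[c+x/1000*ex+y/1000*ey,.006]))
for x in(-78,75):
    for y in(-94,94): print('pan corner px',proj(w,np.r_[c+x/1000*ex+y/1000*ey,.092]))
```

```text
45.25 [0.5253 0.2549 0.401 ] [-1.1055 -0.3736  0.3263]
w ([416, 90, 54, 44, 1238], [441.0, 114.0]) [0.5568 0.4489 0.03  ]
w ([56, 98, 130, 64, 817], [119.0, 131.0]) [ 0.3352 -0.0068  0.03  ]
w ([391, 160, 78, 71, 2736], [434.0, 195.0]) [0.6726 0.3882 0.03  ]
side ([184, 300, 47, 55, 1012], [208.0, 329.0])
side ([219, 348, 30, 24, 203], [233.0, 358.0])
now 204 374.4362745098039 296.0147058823529 270 321
0 178 375.13483146067415 297.39325842696627 270 319
orange [ 499  242  141   85 4380] [578.3418 286.7247] [0.8713 0.5049 0.122 ]
orange [238  16  47  99 598] [261.9097  63.9331] [0.3795 0.2518 0.122 ]
box corner px 82 -115 [357.1298 198.0605]
box corner px 82 115 [427.71    72.5659]
box corner px 275 -115 [448.9023 243.683 ]
box corner px 275 115 [526.6685 129.6458]
pan corner px [271.5656 152.7427]
pan corner px [332.95    18.9967]
pan corner px [365.9833 199.8011]
pan corner px [435.574   78.1379]
```

```bash
python3 -c "
from workcell import env
print(env.hand_in())"
```

```text
the job is handed in; nothing more can be done
None
```

I handed the job in at about 45 s: bell, flange and hub were tipped at 60° into the charge box (the last check saw only two patches of brass there, which I took for all three, overlapping), the pan is level again, both fallen moulds stand within 3 mm of the plate's middle line, and the bottle and can did not move.

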